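# Unstack the hanger rails into their cradles

## Task

Take the criss-cross stack of four steel hanger-rail lengths apart and lay each rail, windows up, in the cradle made for its length, so that it sits flat on the cradle's plate between the end stops. Leave all four rails lying still in their cradles.

Things in the scene. Friction and masses are not known exactly. Their poses are not given: they have to be found in the camera images.
- rail3_mid (a point): Centre (15 mm above the underside) of the loose 90 mm rail, a steel inverted-U channel 90 x 38 x 30 mm high, open below, one row of 3 square windows in its top; 135 g. x along its length, z up; same either way round. At the start an upper rail of the stack, lying across both lower ones.
- rail4_mid (a point): Centre (15 mm above the underside) of the loose 120 mm rail, a steel inverted-U channel 120 x 38 x 30 mm high, open below, one row of 4 square windows in its top; 180 g. x along its length, z up; same either way round. At the start an upper rail of the stack, lying across both lower ones.
- rail5_mid (a point): Centre (15 mm above the underside) of the loose 150 mm rail, a steel inverted-U channel 150 x 38 x 30 mm high, open below, one row of 5 square windows in its top; 225 g. x along its length, z up; same either way round. At the start a lower rail of the stack, on a 2 mm card, 84 mm centre to centre from the other lower one, under both upper rails.
- rail6_mid (a point): Centre (15 mm above the underside) of the loose 180 mm rail, a steel inverted-U channel 180 x 38 x 30 mm high, open below, one row of 6 square windows in its top; 270 g. x along its length, z up; same either way round. At the start a lower rail of the stack, on a 2 mm card, 84 mm centre to centre from the other lower one, under both upper rails.
- cradle3: Fixed grey cradle for the 90 mm rail: base plate 120 x 60 x 3 mm, origin at the centre of its underside, on the table, x along its length. The rail rests on the plate. End stops 18 mm high above the table, 104 mm apart inside; at each corner a side lip 20 mm long, 10 mm high, 52 mm apart inside; the long sides are open between the lips.
- cradle4: Fixed grey cradle for the 120 mm rail: base plate 150 x 60 x 3 mm, origin at the centre of its underside, on the table, x along its length. The rail rests on the plate. End stops 18 mm high above the table, 134 mm apart inside; at each corner a side lip 20 mm long, 10 mm high, 52 mm apart inside; the long sides are open between the lips.
- cradle5: Fixed grey cradle for the 150 mm rail: base plate 180 x 60 x 3 mm, origin at the centre of its underside, on the table, x along its length. The rail rests on the plate. End stops 18 mm high above the table, 164 mm apart inside; at each corner a side lip 20 mm long, 10 mm high, 52 mm apart inside; the long sides are open between the lips.
- cradle6: Fixed grey cradle for the 180 mm rail: base plate 210 x 60 x 3 mm, origin at the centre of its underside, on the table, x along its length. The rail rests on the plate. End stops 18 mm high above the table, 194 mm apart inside; at each corner a side lip 20 mm long, 10 mm high, 52 mm apart inside; the long sides are open between the lips.
Mind the look-alikes: they are no part of the job. What is shaped like the cradle4 but orange or purple is not meant.

How it is judged (in metres and radians):
At the end, for the whole second after the job is handed in: Each rail lies in the cradle of its own length: centres within 12 mm horizontally, flat on the plate (rail centre less than 21 mm above the cradle's underside; 18 when seated), within 0.25 rad of the cradle's line, windows up and level within 0.08 rad, at rest (below 0.02 m/s) (horizontal distance between rail3_mid and cradle3 below 0.012 m and z of rail3_mid in the frame of cradle3 below 0.021 m and angle between the x axis of rail3_mid and the x axis of cradle3, either way round below 0.25 rad and angle between each of rail3_mid, rail4_mid, rail5_mid, rail6_mid's own z axis and vertical below 0.08 rad and linear speed of each of rail3, rail4, rail5, rail6 below 0.02 m/s and horizontal distance between rail4_mid and cradle4 below 0.012 m and z of rail4_mid in the frame of cradle4 below 0.021 m and angle between the x axis of rail4_mid and the x axis of cradle4, either way round below 0.25 rad and horizontal distance between rail5_mid and cradle5 below 0.012 m and z of rail5_mid in the frame of cradle5 below 0.021 m and angle between the x axis of rail5_mid and the x axis of cradle5, either way round below 0.25 rad and horizontal distance between rail6_mid and cradle6 below 0.012 m and z of rail6_mid in the frame of cradle6 below 0.021 m and angle between the x axis of rail6_mid and the x axis of cradle6, either way round below 0.25 rad); the robot touches nothing.
It also fails if it takes over 120 s, if anything falls off the work surface, if the arm or the gripper's body presses on something with over 40 N, if the wrist force passes 120 N, or if a joint passes its speed limit or range.

## Robot

A 6-joint arm with a two-finger parallel gripper is mounted at the origin on the work surface. World frame = base frame: x ahead of the robot, y to its left, z up, the work surface at z = 0. Lengths are in mm, angles in rad, forces in N, time in s.
With the tool pointing down it reaches from about 275 to 750 mm from the base axis. Payload 10.2 kg.
Tool frame: the origin (TCP) lies at the very end of the fingers, on their centre line; the grasp point (between the pads) lies 19 mm behind it; x points along the fingers, y is the direction in which the jaws open and shut, and the axes are right-handed (so a half turn about x gives the same grasp; the last joint's range is limited). The gripper opens to 85 mm and grips with 20 to 120 N. Pads are 22 mm wide; open, the fingers measure 114 mm over their backs; the gripper's body (76 mm by 85 mm) begins 54 mm behind the grasp point. The pads swing forward as they close: fully open they stand 13 mm farther back than shut.
Start: joints at [1.029, 0.313, 1.498, -0, 1.331, -0.223], TCP at [164.562, 498.548, 231.294] pointing down, gripper open.
Joint ranges: [-2.94, 2.94], [-0.97, 2.17], [0.19, 2.56], [-1.23, 4.37], [0.02, 3.11], [-2.88, 2.88]. Speed limits (rad/s): [2.39, 2.39, 3.01, 3.14, 3.14, 3.14].

## Interface

Orientations are given as a unit quaternion [w, x, y, z].
In Python, from rig import ctrl gives the robot as it stands. The module is installed in compiled form; this text tells all that it offers.
- The arm moves only by the tool move_arm, never from a script. Its argument "targets" is a list that holds one entry, the list of rows, each a list of 7 numbers: the opening, from 0 (shut) to 1 (fully open), then the shift along the tool's x, y, z each as a share of 150 mm, from -1 to 1, then the turn, a rotation vector about the tool's x, y, z each as a share of 60 degrees, from -1 to 1. A call has 1 to 5 rows; each row shifts and turns the commanded pose from where the row before left it, along the tool's axes as they then stand; what a row does not reach is not made up. A row lasts 1/10 s, in which the tool goes at most 50 mm and 8.59 degrees, less where a joint would pass 70% of its speed; a pose out of reach is approached as far as the arm can. A call with a number of a shift or a turn outside -1 to 1 is refused whole. A call with a gripper value outside its range is refused whole. The fingers move at their own pace and stop on an object; "force" is the grip in N (left out, the last holds). Time passes only in rows, so rows that do not move let the fingers close. It gives the time, the measured TCP pose, the force and the opening at its end, in the units of the state.
- ctrl.sense(): the state, without advancing time (a new reading comes with each control period).
- ctrl.capture(name): name is "side" or "top" or "wrist"; returns the picture (384x512x3 uint8, red, green, blue); there is no depth.
- ctrl.calibration(name): a dict with "camera_matrix" (3x3 intrinsics, pixels), "D" ([k1, k2, p1, p2, k3] as OpenCV has them; the pictures are not rectified), "extrinsics" (4x4, takes a point from world to camera coordinates); the wrist camera has in their place "tool_from_camera" (4x4, takes a point from camera to tool coordinates, whose origin is the TCP and whose axes are the tool frame's). Camera axes: x right, y down, z forward; pixel columns grow to the right and rows downward; lengths in mm; the calibration is good to about 2 mm. A picture is of the moment at which its call begins: read the wrist's pose just before it. calibration takes no time and is no camera call.
- ctrl.finish_job(): hands the job in, once; it reports no verdict.
Trained networks look in the newest picture that a camera, given by its name, has taken for a name from the list of things; names that differ only in an ending like _2 or _b are one class to them, and where a whole thing is asked for, a point or a joint stands for the part that bears it (a point fixed in the world has none). Each returns a list of dicts, best first, with "confidence" (0 to 1); they miss things now and then, are a little off and sometimes report something else, mostly with a low value. They report only what shows in the picture. A call takes as long as a camera call. They do not tell look-alikes from the thing itself.
- ctrl.recognise(label, camera): "point" ([row, column] in pixels, amid what is visible of it).
- ctrl.cut_out(label, camera): "pixels" (384x512 bool, what is visible of it) and "point" ([row, column] in pixels, amid what is visible of it).
The state is a dict: "time_s": time; "joints": joint angles; "dq": joint speeds; "tau": joint torques, N m; "eef_pos": TCP position; "ee_rot": TCP orientation; "force": force on the tool from outside, world axes, zero at the start; "wrist_torque": the same for the moment, N m; "grip_width": opening from 0.0 (shut) to 1.0 (fully open).
Only numpy, scipy, OpenCV 4.12 (cv2) and the standard library are available. Lean on these libraries where they do the work, as an engineer would, in place of code of your own. Each camera call takes 0.05 s, during which the arm holds its last target.

## Working session

There is one attempt and no reset: what is moved stays moved. The work goes in short steps, Python scripts to look and compute and a tool call to move; the robot and the scene stay as the last step left them, time stands still between calls to the robot, and variables do not carry over. Pictures are saved under pics/ and viewed, and the job is handed in when it is done.

Besides the shell and the picture viewer there is one more tool, called after ">>>" as name(argument=value, ...) on one line, values as JSON. move_arm: Moves the arm, as the interface text tells. Shift numbers are shares of 150 mm and turn numbers shares of 60 degrees, none past 1 either way. Its arguments: {"type":"object","properties":{"targets":{"type":"array","items":{"type":"array","items":{"type":"array","items":{"type":"number","minimum":-1,"maximum":1}}}},"force":{"type":"number"}},"required":["targets"]}

```bash
mkdir -p pics; ls; python3 - <<'E'
from rig import ctrl
import cv2
s=ctrl.sense(); print(s)
for n in ['top','side']:
    im=ctrl.capture(n); cv2.imwrite(f'pics/{n}0.png',im[:,:,::-1])
    print(n,ctrl.calibration(n))
print(ctrl.calibration('wrist'))
E
```

```text
pics
{'time_s': 0.0, 'joints': array([ 1.02863063e+00,  3.13448433e-01,  1.49845449e+00, -2.24679216e-06,
        1.33097609e+00, -2.23384227e-01]), 'dq': array([ 4.05374342e-04,  3.83276852e-04,  1.81691155e-04, -6.33730118e-05,
        7.25710511e-04, -4.87409315e-04]), 'tau': array([-4.07508924e-04, -4.12257206e+01, -2.59745872e+01, -2.05306233e-04,
        4.11805260e-03, -7.01256056e-06]), 'eef_pos': array([164.40789762, 498.32162636, 230.72931766]), 'ee_rot': array([ 0.69797435,  0.11180727,  0.69831265, -0.11265161]), 'force': array([ 0.44830343, -0.1619003 ,  0.76167504]), 'wrist_torque': array([ 0.00478977,  0.01227435, -0.00450145]), 'grip_width': 1.0015757334100583}
top {'camera_matrix': array([[388.20298935,   0.        , 260.07468558],
       [  0.        , 388.20298935, 188.90812664],
       [  0.        ,   0.        ,   1.        ]]), 'D': array([0.01906343, 0.        , 0.        , 0.        , 0.        ]), 'extrinsics': array([[ 7.99526216e-02, -9.96781300e-01, -5.88371403e-03,
        -2.28230060e+01],
       [-9.76482662e-01, -7.71360897e-02, -2.01324699e-01,
     
[... 719 characters left out ...]
       [ 0.00000000e+00,  0.00000000e+00,  0.00000000e+00,
         1.00000000e+00]])}
{'camera_matrix': array([[285.4203351 ,   0.        , 253.40496696],
       [  0.        , 285.4203351 , 190.65882765],
       [  0.        ,   0.        ,   1.        ]]), 'D': array([-0.02629395,  0.        ,  0.        ,  0.        ,  0.        ]), 'tool_from_camera': array([[ 9.78953287e-04, -3.21949174e-01,  9.46756447e-01,
        -1.41922575e+02],
       [ 9.99999484e-01,  5.92920111e-05, -1.01384445e-03,
         4.16554904e-01],
       [ 2.70271289e-04,  9.46756952e-01,  3.21949066e-01,
        -8.22855282e+01],
       [ 0.00000000e+00,  0.00000000e+00,  0.00000000e+00,
         1.00000000e+00]])}
```

View pics/top0.png

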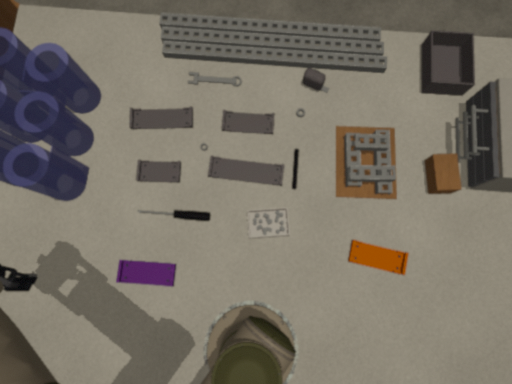

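View pics/side0.png

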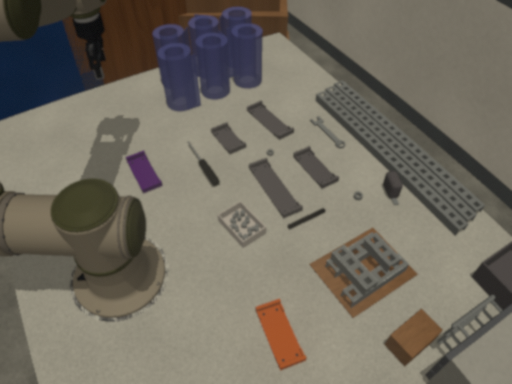

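```bash
cat > h.py <<'E'
from rig import ctrl
import cv2, numpy as np
def proj(name,P):
    c=ctrl.calibration(name);E=c['extrinsics']
    p,_=cv2.projectPoints(np.asarray(P,float).reshape(-1,1,3),cv2.Rodrigues(E[:3,:3])[0],E[:3,3],c['camera_matrix'],c['D'])
    return p[:,0]
def unproj(name,uv,z,E=None):
    c=ctrl.calibration(name)
    if E is None:E=c['extrinsics']
    n=cv2.undistortPoints(np.asarray(uv,float).reshape(-1,1,2),c['camera_matrix'],c['D'])[:,0]
    R,t=E[:3,:3],E[:3,3]; C=-R.T@t
    d=np.c_[n,np.ones(len(n))]@R
    return C+d*((z-C[2])/d[:,2])[:,None]
def wristE(s=None):
    from scipy.spatial.transform import Rotation as Ro
    if s is None:s=ctrl.sense()
    q=s['ee_rot'];T=np.eye(4);T[:3,:3]=Ro.from_quat([q[1],q[2],q[3],q[0]]).as_matrix();T[:3,3]=s['eef_pos']
    return np.linalg.inv(T@ctrl.calibration('wrist')['tool_from_camera'])
def rect(name,mask,z,E=None):
    cs,_=cv2.findContours(mask.astype(np.uint8),cv2.RETR_EXTERNAL,cv2.CHAIN_APPROX_NONE)
    c=max(cs,key=cv2.contourArea)[:,0]
    w=unproj(name,c,z,E)[:,:2]
    (cx,cy),(a,b),ang=cv2.minAreaRect(w.astype(np.float32))
    if a<b:a,b,ang=b,a,ang+90
    return cx,cy,a,b,(ang+90)%180-90
E
python3 - <<'E'
from h import *
im=ctrl.capture('top')
ims=ctrl.capture('side')
for k in '3456':
  for cam in ['top','side']:
    for r in ctrl.cut_out('cradle'+k,cam)[:4]:
        print('cradle',k,cam,np.round(r['confidence'],2),np.round(r['point']),np.round(rect(cam,r['pixels'],5),1))
for k in '3456':
  for cam in ['top','side']:
    for r in ctrl.cut_out(f'rail{k}_mid',cam)[:3]:
        print('rail',k,cam,np.round(r['confidence'],2),np.round(r['point']),np.round(rect(cam,r['pixels'],62 if k in '34' else 32),1))
a=cv2.resize(im[110:215,320:420],None,fx=6,fy=5.6,interpolation=cv2.INTER_CUBIC)
cv2.imwrite('pics/stack_top.png',a[:,:,::-1])
a=cv2.resize(ims[220:320,300:420],None,fx=6,fy=6,interpolation=cv2.INTER_CUBIC)
cv2.imwrite('pics/stack_side.png',a[:,:,::-1])
print(ctrl.sense()['time_s'])
E
```

```text
cradle 3 top 0.87 [118. 161.] [613.4 315.9 186.4  65.3 -83.4]
cradle 3 top 0.78 [170. 159.] [455.  302.6 127.1  65.  -87.3]
cradle 3 top 0.76 [121. 250.] [620.6  62.  151.2  63.5 -89.6]
cradle 3 top 0.76 [169. 248.] [475.7  55.2 212.   62.8  87.4]
cradle 3 side 0.74 [174. 142.] [173.3 296.1 166.1  59.4  89.9]
cradle 3 side 0.73 [168. 312.] [619.5  61.2 158.5  64.6 -89.2]
cradle 3 side 0.7 [140. 228.] [454.4 300.4 138.4  67.5 -87.4]
cradle 3 side 0.7 [122. 268.] [613.8 313.1 201.5  71.1 -83.5]
cradle 4 top 0.87 [118. 161.] [613.4 315.9 186.4  65.3 -83.4]
cradle 4 top 0.78 [170. 159.] [455.  302.6 127.1  65.  -87.3]
cradle 4 top 0.76 [121. 250.] [620.6  62.  151.2  63.5 -89.6]
cradle 4 top 0.76 [169. 248.] [475.7  55.2 212.   62.8  87.4]
cradle 4 side 0.74 [174. 142.] [173.3 296.1 166.1  59.4  89.9]
cradle 4 side 0.73 [168. 312.] [619.5  61.2 158.5  64.6 -89.2]
cradle 4 side 0.7 [140. 228.] [454.4 300.4 138.4  67.5 -87.4]
cradle 4 side 0.7 [122. 268.] [613.8 313.1 201.5  71.1 -83.5]
cradle 5 top 0.87 [118. 161.] [613.4 315.9 186.4  65.3 -83.4]
cradle 5 top 0.78 [170. 159.] [455.  302.6
[... 903 characters left out ...]
0.86 [143. 372.] [ 567.  -281.1   89.3   47.   -87.9]
rail 3 top 0.47 [175. 374.] [ 481.8 -283.1  119.8   46.5  -87.4]
rail 3 side 0.98 [249. 383.] [ 561.5 -288.4   96.2   55.6  -86.3]
rail 4 top 0.67 [173. 374.] [ 479.7 -284.9  122.4   43.9  -85.5]
rail 4 side 0.8 [270. 352.] [ 475.4 -293.2  125.1   53.3  -85.4]
rail 4 side 0.2 [190. 276.] [449.1  16.  213.   65.6  87.2]
rail 5 top 0.59 [156. 348.] [ 524.6 -238.   149.1   42.3    3.4]
rail 5 top 0.16 [115. 163.] [601.9 307.3 181.4  65.9 -83.2]
rail 5 side 0.78 [256. 354.] [ 555.5 -247.7   81.8   52.     4.1]
rail 6 top 0.71 [161. 380.] [ 536.8 -319.    46.4   40.4  -80.6]
rail 6 side 0.83 [284. 375.] [ 522.4 -331.   184.    48.     2.6]
1.0
```

View pics/stack_top.png

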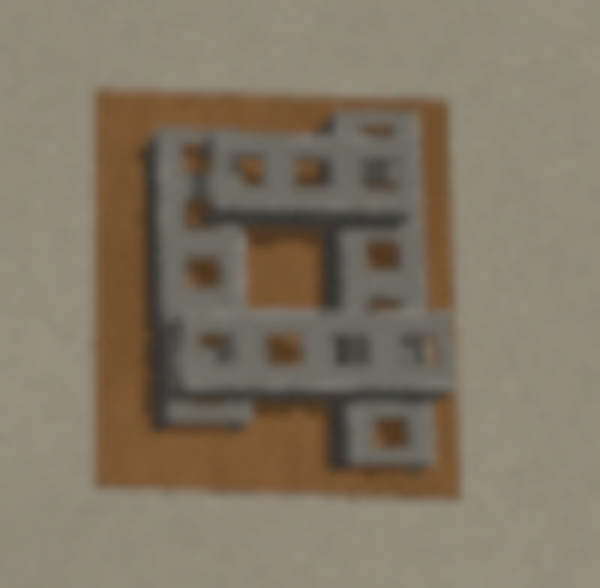

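View pics/stack_side.png

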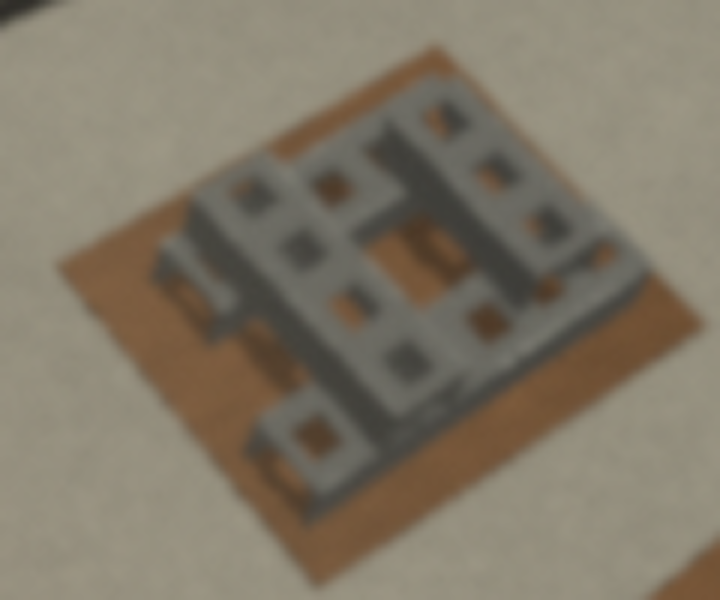

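```bash
cat > plan.py <<'E'
from h import *
from scipy.spatial.transform import Rotation as Ro
def Rdown(yaw_deg):
    # tool x down; tool y horizontal at yaw_deg from world x
    a=np.radians(yaw_deg);y=np.array([np.cos(a),np.sin(a),0]);x=np.array([0,0,-1.])
    return np.c_[x,y,np.cross(x,y)]
def plan(wps,grip,start=None):
    """wps: list of (x,y,z,yaw)"""
    s=ctrl.sense();q=s['ee_rot'];R=Ro.from_quat([q[1],q[2],q[3],q[0]]).as_matrix();p=np.array(s['eef_pos'])
    print('at',np.round(p,1),'yaw',round(float(np.degrees(np.arctan2(R[1,1],R[0,1]))),1),'tilt',round(float(np.degrees(np.arccos(-R[2,0]))),2),'j',np.round(s['joints'],2),'w',round(float(s['grip_width']),3),'t',s['time_s'],'F',np.round(s['force'],1))
    for w in wps:
        t=np.array(w[:3],float);RT=Rdown(w[3])
        rv=Ro.from_matrix(R.T@RT).as_rotvec()
        d=np.linalg.norm(t-p);ang=np.degrees(np.linalg.norm(rv))
        n=max(1,int(np.ceil(max(d/47,ang/8.2))))
        print('wp',w,'rows',n)
        for i in range(n):
            step=(t-p)/n
            loc=R.T@step/150; r=np.degrees(rv/n)/60
            print('   ',[grip]+[round(float(v),3) for v in loc]+[round(float(v),3) for v in r])
            R=R@Ro.from_rotvec(rv/n).as_matrix(); p=p+step
E
python3 - <<'E'
from plan import *
plan([(430,170,300,90)],1)
plan([(430,170,300,-90)],1)
for c in [(613.4,315.9),(455,302),(620,62),(475.7,55.2)]:print(np.hypot(*c))
E
```

```text
at [164.6 498.5 231.3] yaw 71.7 tilt 0.0 j [ 1.03  0.31  1.5   0.    1.33 -0.22] w 1.0 t 1.0 F [ 0.4  0.1 -0.5]
wp (430, 170, 300, 90) rows 10
    [1, -0.046, -0.153, 0.237, -0.03, -0.0, 0.0]
    [1, -0.041, -0.144, 0.209, -0.03, -0.0, 0.0]
    [1, -0.037, -0.136, 0.183, -0.03, -0.0, 0.0]
    [1, -0.033, -0.127, 0.161, -0.03, -0.0, 0.0]
    [1, -0.03, -0.119, 0.141, -0.03, -0.0, 0.0]
    [1, -0.027, -0.111, 0.124, -0.03, -0.0, 0.0]
    [1, -0.024, -0.103, 0.108, -0.03, -0.0, 0.0]
    [1, -0.022, -0.096, 0.094, -0.03, -0.0, 0.0]
    [1, -0.02, -0.089, 0.082, -0.03, -0.0, 0.0]
    [1, -0.018, -0.083, 0.071, -0.03, -0.0, 0.0]
at [164.6 498.5 231.3] yaw 71.7 tilt 0.0 j [ 1.03  0.31  1.5   0.    1.33 -0.22] w 1.0 t 1.0 F [ 0.4  0.1 -0.5]
wp (430, 170, 300, -90) rows 20
    [1, -0.023, -0.076, 0.118, 0.135, 0.0, 0.0]
    [1, -0.022, -0.056, 0.122, 0.135, 0.0, 0.0]
    [1, -0.021, -0.036, 0.122, 0.135, 0.0, 0.0]
    [1, -0.02, -0.018, 0.119, 0.135, 0.0, 0.0]
    [1, -0.019, -0.001, 0.115, 0.135, 0.0, 0.0]
    [1, -0.018, 0.014, 0.108, 0.135, 0.0, 0.0]
    [1, -0.017, 0.028, 0.1, 0.135, 0.0, 0.0]
    [1, -0.016, 0.04, 0.09, 0.135, 0.0, 0.0]
    [1, -0.015, 0.049, 0.079, 0.135, 0.0, 0.0]
    [1, -0.014, 0.057, 0.068, 0.135, 0.0, 0.0]
    [1, -0.014, 0.063, 0.056, 0.135, 0.0, 0.0]
    [1, -0.013, 0.067, 0.045, 0.135, 0.0, 0.0]
    [1, -0.012, 0.069, 0.033, 0.135, 0.0, 0.0]
    [1, -0.012, 0.069, 0.022, 0.135, 0.0, 0.0]
    [1, -0.011, 0.068, 0.011, 0.135, 0.0, 0.0]
    [1, -0.011, 0.065, 0.002, 0.135, 0.0, 0.0]
    [1, -0.01, 0.062, -0.007, 0.135, 0.0, 0.0]
    [1, -0.01, 0.057, -0.015, 0.135, 0.0, 0.0]
    [1, -0.009, 0.052, -0.022, 0.135, 0.0, 0.0]
    [1, -0.009, 0.046, -0.027, 0.135, 0.0, 0.0]
689.9654846439784
546.1034700494038
623.0922885094952
478.89198155742804
```

```bash
sed -i "s|        for i in range(n):|        step=(t-p)/n\n        for i in range(n):|; s|^            step=(t-p)/n$||" plan.py
python3 - <<'E'
from plan import *
plan([(480,185,230,90)],1)
E
```

```text
at [164.6 498.5 231.3] yaw 71.7 tilt 0.0 j [ 1.03  0.31  1.5   0.    1.33 -0.22] w 1.0 t 1.0 F [ 0.4  0.1 -0.5]
wp (480, 185, 230, 90) rows 10
    [1, 0.001, -0.133, 0.265, -0.03, -0.0, 0.0]
    [1, 0.001, -0.141, 0.261, -0.03, -0.0, 0.0]
    [1, 0.001, -0.149, 0.256, -0.03, -0.0, 0.0]
    [1, 0.001, -0.157, 0.251, -0.03, -0.0, 0.0]
    [1, 0.001, -0.165, 0.246, -0.03, -0.0, 0.0]
    [1, 0.001, -0.173, 0.241, -0.03, -0.0, 0.0]
    [1, 0.001, -0.181, 0.235, -0.03, -0.0, 0.0]
    [1, 0.001, -0.188, 0.229, -0.03, -0.0, 0.0]
    [1, 0.001, -0.195, 0.223, -0.03, -0.0, 0.0]
    [1, 0.001, -0.202, 0.217, -0.03, -0.0, 0.0]
```

>>> move_arm(targets=[[[1, 0, -0.13, 0.265, -0.03, 0, 0], [1, 0, -0.14, 0.26, -0.03, 0, 0], [1, 0, -0.15, 0.256, -0.03, 0, 0], [1, 0, -0.157, 0.25, -0.03, 0, 0], [1, 0, -0.165, 0.246, -0.03, 0, 0]]])

```text
time_s: 1.5
eef_pos: [322.9, 340.8, 231.5]
ee_rot: [0.705, 0.057, 0.705, -0.056]
force: [0.4, 1.3, -0.5]
grip_width: 1.0
```

>>> move_arm(targets=[[[1, 0, -0.173, 0.241, -0.03, 0, 0], [1, 0, -0.18, 0.235, -0.03, 0, 0], [1, 0, -0.188, 0.23, -0.03, 0, 0], [1, 0, -0.195, 0.223, -0.03, 0, 0], [1, 0, -0.2, 0.217, -0.03, 0, 0]]])

```text
time_s: 2.0
eef_pos: [480.3, 183.8, 231.5]
ee_rot: [0.707, 0.001, 0.707, -0.001]
force: [0.4, 0.2, 0.6]
grip_width: 1.001
```

>>> move_arm(targets=[[[0.65, 0, 0, 0, 0, 0, 0], [0.65, 0, 0, 0, 0, 0, 0]]])

```text
time_s: 2.2
eef_pos: [479.4, 184.9, 231.0]
ee_rot: [0.707, 0.002, 0.707, -0.002]
force: [-0.7, 0.2, -0.3]
grip_width: 0.692
```

```bash
python3 - <<'E'
from plan import *
s=ctrl.sense();E=wristE(s)
im=ctrl.capture('wrist');cv2.imwrite('pics/w1.png',im[:,:,::-1])
for r in ctrl.cut_out('cradle4','wrist'):
    print(np.round(r['confidence'],2),np.round(r['point']),np.round(rect('wrist',r['pixels'],5,E),1))
plan([],1)
E
```

```text
0.91 [242. 352.] [613.8 314.4 186.6  71.6 -83.6]
0.81 [140. 341.] [453.8 300.3 127.   63.  -87.1]
0.65 [250. 155.] [621.1  56.8 157.9  71.3  90. ]
0.56 [160. 153.] [475.   49.3 219.9  64.5  87.8]
at [478.6 186.  231.4] yaw 89.8 tilt 0.01 j [ 0.14  0.29  1.53  0.    1.32 -1.42] w 0.65 t 2.3 F [-0.1  0.  -0.5]
```

View pics/w1.png

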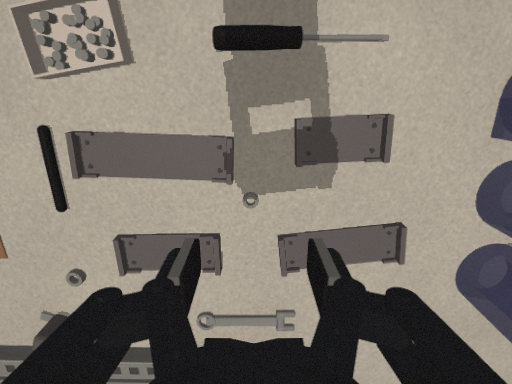

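```bash
cat > fit.py <<'E'
from plan import *
from scipy.optimize import minimize
def projE(name,P,E):
    c=ctrl.calibration(name)
    if E is None:E=c['extrinsics']
    p,_=cv2.projectPoints(np.asarray(P,float).reshape(-1,1,3),cv2.Rodrigues(E[:3,:3])[0],E[:3,3],c['camera_matrix'],c['D'])
    return p[:,0]
def box(x0,x1,y0,y1,z0,z1):
    return np.array([(x,y,z) for x in (x0,x1) for y in (y0,y1) for z in (z0,z1)],float)
def cradle_parts(L):
    P=L/2+15  # plate half
    S=L/2+7
    b=[box(-P,P,-30,30,0,3)]
    for s in (-1,1):
        b.append(box(min(s*S,s*P),max(s*S,s*P),-30,30,0,18))
        for t in (-1,1):
            b.append(box(min(s*P,s*(P-20)),max(s*P,s*(P-20)),min(t*26,t*30),max(t*26,t*30),0,10))
    return b
def rail_parts(L): return [box(-L/2,L/2,-19,19,-15,15)]
def sil(name,parts,pose,E,sc=4):
    x,y,z,a=pose;a=np.radians(a);R=np.array([[np.cos(a),-np.sin(a),0],[np.sin(a),np.cos(a),0],[0,0,1]])
    m=np.zeros((384*sc,512*sc),np.uint8)
    for p in parts:
        uv=projE(name,p@R.T+[x,y,z],E)
        h=cv2.convexHull(((uv+.5)*sc*16).astype(np.int32))
        cv2.fillPoly(m,[h],1,shift=4)
    return cv2.resize(m.astype(np.float32),(512,384),interpolation=cv2.INTER_AREA)
def fitmask(name,mask,parts,pose0,E=None,onesided=False):
    M=mask.astype(np.float32);x0,y0,z,a0=pose0
    def f(v):
        s=sil(name,parts,(x0+v[0],y0+v[1],z,a0+v[2]),E)
        if onesided: return (M*(1-s)).sum()*2+((1-M)*s).sum()*0.5
        return np.abs(M-s).sum()
    r=minimize(f,[0,0,0],method='Nelder-Mead',options=dict(initial_simplex=[[0,0,0],[8,0,0],[0,8,0],[0,0,4]],maxiter=70))
    return np.round([x0+r.x[0],y0+r.x[1],a0+r.x[2]],1),r.fun/M.sum()
E
cat > cr.py <<'E'
from fit import *
import sys
C={5:(613.4,315.9,-83.4),3:(455,302.6,-87.3),4:(620.6,62,-90),6:(475.7,55.2,87.4)}
s=ctrl.sense();Ew=wristE(s)
for cam in ['top','side','wrist']:
    im=ctrl.capture(cam);E=Ew if cam=='wrist' else None
    rs=ctrl.cut_out('cradle4',cam)
    for r in rs:
        x,y=rect(cam,r['pixels'],5,E)[:2]
        for k,c in C.items():
            if np.hypot(x-c[0],y-c[1])<45:
                print(cam,k,fitmask(cam,r['pixels'],cradle_parts(30*k),(c[0],c[1],0,c[2]),E,cam=='wrist' and k in(4,5)))
E
time python3 cr.py
```

```text
top 4 (array([621.2,  61.9, -89.1]), np.float64(0.05655570652173913))
top 6 (array([476.5,  56.5,  87.9]), np.float64(0.056559244791666664))
side 3 (array([452.5, 295.7, -89. ]), np.float64(0.11327413479052824))
side 5 (array([612.2, 309.7, -83.9]), np.float64(0.0563168449197861))
side 6 (array([475.2,  54.5,  87.3]), np.float64(0.03935708898944193))Traceback (most recent call last):
  File "cr.py", line 12, in <module>
    print(cam,k,fitmask(cam,r['pixels'],cradle_parts(30*k),(c[0],c[1],0,c[2]),E,cam=='wrist' and k in(4,5)))
                ~~~~~~~^^^^^^^^^^^^^^^^^^^^^^^^^^^^^^^^^^^^^^^^^^^^^^^^^^^^^^^^^^^^^^^^^^^^^^^^^^^^^^^^^^^^
  File "fit.py", line 34, in fitmask
    r=minimize(f,[0,0,0],method='Nelder-Mead',options=dict(initial_simplex=[[0,0,0],[8,0,0],[0,8,0],[0,0,4]],maxiter=70))
    res = _minimize_neldermead(fun, x0, args, callback, bounds=bounds,
                               **options)
    fsim[j] = func(sim[j])
              ~~~~^^^^^^^^
    fx = function(np.copy(x), *(wrapper_args + args))
  File "fit.py", line 31, in f
    s=sil(name,parts,(x0+v[0],y0+v[1],z,a0+v[2]),E)
  File "fit.py", line 24, in sil
    uv=projE(name,p@R.T+[x,y,z],E)
  File "fit.py", line 4, in projE
    c=ctrl.calibration(name)
ValueError: time passes only in moves, steps and waits

real	0m31.234s
user	0m9.455s
sys	0m3.705s
```

```bash
python3 - <<'E'
from rig import ctrl
import pickle
pickle.dump({n:ctrl.calibration(n) for n in ['top','side','wrist']},open('cal.pkl','wb'))
print(ctrl.sense()['time_s'])
E
sed -i 's/^import cv2, numpy as np/import cv2, numpy as np, pickle\nCAL=pickle.load(open("\.\/cal.pkl","rb"))/' h.py
sed -i 's/ctrl.calibration(name)/CAL[name]/; s/ctrl.calibration(.wrist.)/CAL["wrist"]/' h.py fit.py
sed -i "s/\['top','side','wrist'\]/sys.argv[1:]/" cr.py
time python3 cr.py wrist
python3 - <<'E'
from fit import *
# lay fits on top0 / w1
E=wristE()
for nm,f,EE in [('top','pics/top0.png',None),('wrist','pics/w1.png',E)]:
    im=cv2.imread(f)
    for k,c in {5:(613.4,315.9,-83.4),3:(455,302.6,-87.3),4:(621,61.9,-89.1),6:(476.5,56,87.6)}.items():
        s=sil(nm,cradle_parts(30*k),(c[0],c[1],0,c[2]),EE)
        cs,_=cv2.findContours((s>.5).astype(np.uint8),0,2);cv2.drawContours(im,cs,-1,(0,255,0),1)
    if nm=='top': im=cv2.resize(im[90:200,110:300],None,fx=4,fy=4)
    cv2.imwrite(f'pics/ov_{nm}.png',im)
E
```

```text
2.5
wrist 5 (array([611.4, 310.8, -84.1]), np.float64(0.1445788753421249))
wrist 3 (array([452.9, 298.3, -87.8]), np.float64(0.02807008027771751))
wrist 6 (array([473.8,  53.1,  87.3]), np.float64(0.023127717033328943))
wrist 4 (array([618.1,  60. , -89.1]), np.float64(0.20146101219914275))
real	0m7.082s
user	0m4.585s
sys	0m1.113s
```

View pics/ov_top.png

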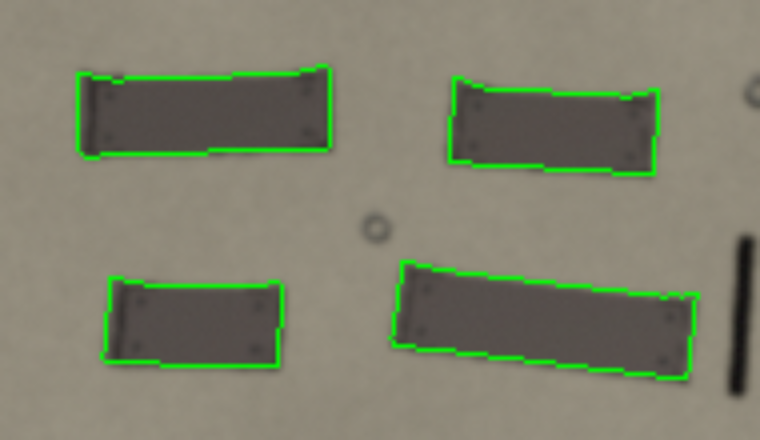

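View pics/ov_wrist.png

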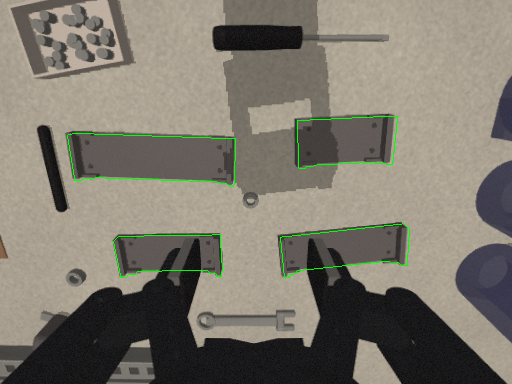

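```bash
python3 - <<'E'
from plan import *
plan([(525,-325,215,0)],.65)
E
```

```text
at [478.9 185.9 231.4] yaw 89.8 tilt 0.01 j [ 0.14  0.29  1.53  0.    1.32 -1.43] w 0.65 t 2.6 F [-0.9 -0.7  0.5]
wp (525, -325, 215, 0) rows 11
    [0.65, 0.01, -0.31, 0.029, 0.136, 0.0, -0.0]
    [0.65, 0.01, -0.302, 0.073, 0.136, 0.0, -0.0]
    [0.65, 0.01, -0.289, 0.115, 0.136, 0.0, -0.0]
    [0.65, 0.01, -0.27, 0.155, 0.136, 0.0, -0.0]
    [0.65, 0.01, -0.245, 0.191, 0.136, 0.0, -0.0]
    [0.65, 0.01, -0.215, 0.224, 0.136, 0.0, -0.0]
    [0.65, 0.01, -0.181, 0.253, 0.136, 0.0, -0.0]
    [0.65, 0.01, -0.144, 0.276, 0.136, 0.0, -0.0]
    [0.65, 0.01, -0.103, 0.293, 0.136, 0.0, -0.0]
    [0.65, 0.01, -0.06, 0.305, 0.136, 0.0, -0.0]
    [0.65, 0.01, -0.016, 0.31, 0.136, 0.0, -0.0]
```

>>> move_arm(targets=[[[0.65, 0.01, -0.31, 0.03, 0.136, 0, 0], [0.65, 0.01, -0.3, 0.073, 0.136, 0, 0], [0.65, 0.01, -0.29, 0.115, 0.136, 0, 0], [0.65, 0.01, -0.27, 0.155, 0.136, 0, 0], [0.65, 0.01, -0.245, 0.19, 0.136, 0, 0]]])

```text
time_s: 3.1
eef_pos: [499.8, -48.3, 224.0]
ee_rot: [0.662, 0.25, 0.661, -0.25]
force: [1.4, 0.3, 0.3]
grip_width: 0.649
```

>>> move_arm(targets=[[[0.65, 0.01, -0.215, 0.224, 0.136, 0, 0], [0.65, 0.01, -0.18, 0.253, 0.136, 0, 0], [0.65, 0.01, -0.144, 0.276, 0.136, 0, 0], [0.65, 0.01, -0.1, 0.293, 0.136, 0, 0], [0.65, 0.01, -0.06, 0.305, 0.136, 0, 0]]])

```text
time_s: 3.6
eef_pos: [521.3, -280.3, 216.3]
ee_rot: [0.533, 0.465, 0.533, -0.465]
force: [1.1, -0.1, 0.5]
grip_width: 0.649
```

>>> move_arm(targets=[[[0.65, 0.01, -0.016, 0.31, 0.136, 0, 0], [0.65, 0, 0, 0, 0, 0, 0], [0.65, 0, 0, 0, 0, 0, 0]]])

```text
time_s: 3.9
eef_pos: [525.3, -325.2, 214.2]
ee_rot: [0.499, 0.5, 0.5, -0.5]
force: [-0.2, 0.2, -0.4]
grip_width: 0.651
```

```bash
cat > rl.py <<'E'
from fit import *
import sys
# args: tag; list rail:z
tag=sys.argv[1]
G={3:(565,-284,-87),4:(480,-288,-86),5:(523,-241,3.4),6:(522,-325,3)}
s=ctrl.sense();E=wristE(s)
im=ctrl.capture('wrist');o=im[:,:,::-1].copy()
for a in sys.argv[2:]:
    k,z=a.split(':');k=int(k);z=float(z)
    for r in ctrl.cut_out(f'rail{k}_mid','wrist')[:3]:
        x,y=rect('wrist',r['pixels'],z+15,E)[:2]
        f=fitmask('wrist',r['pixels'],rail_parts(30*k),(x,y,z,G[k][2]),E)
        print(k,round(r['confidence'],2),np.round(r['point']),np.round(rect('wrist',r['pixels'],z+15,E),1),'fit',f)
        p=f[0];m=sil('wrist',rail_parts(30*k),(p[0],p[1],z,p[2]),E)
        cs,_=cv2.findContours((m>.5).astype(np.uint8),0,2);cv2.drawContours(o,cs,-1,(0,255,0) if k%2 else (0,0,255),1)
cv2.imwrite(f'pics/{tag}.png',o)
plan([],1)
E
python3 rl.py w2 3:47 4:47 5:17 6:17
```

```text
3 0.57 [127. 293.] [ 569.1 -284.4   89.3   40.3  -87.5] fit (array([ 570. , -284.5,  -87.4]), np.float64(0.27534395365677045))
4 0.56 [136. 211.] [ 483.3 -288.6  121.1   42.4  -86. ] fit (array([ 481.6, -288.7,  -86. ]), np.float64(0.24100939269171384))
5 0.95 [ 88. 266.] [ 549.  -241.7  102.4   37.5    4.2] fit (array([ 538.6, -242. ,    4.1]), np.float64(1.0925679669030732))
6 0.9 [165. 255.] [ 559.3 -321.4  111.7   43.2    3.4] fit (array([ 555.8, -324.5,    3. ]), np.float64(1.5653831118060986))
at [ 525.8 -323.9  215.3] yaw 0.1 tilt 0.03 j [-0.74  0.53  1.22  0.    1.39 -0.74] w 0.648 t 4.15 F [ 0.3  0.5 -0.1]
```

View pics/w2.png

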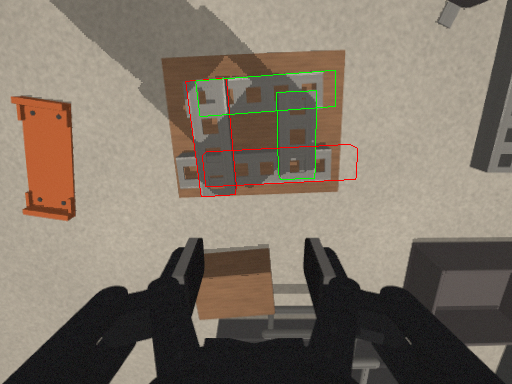

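```bash
python3 - <<'E'
from plan import *
plan([(569.5,-284.5,110,2.6),(569.5,-284.5,33,2.6)],.65)
E
```

```text
at [ 525.8 -323.9  215.3] yaw 0.1 tilt 0.03 j [-0.74  0.53  1.22  0.    1.39 -0.74] w 0.648 t 4.15 F [ 0.3  0.5 -0.1]
wp (569.5, -284.5, 110, 2.6) rows 3
    [0.65, 0.234, 0.097, -0.087, -0.014, 0.0, -0.0]
    [0.65, 0.234, 0.098, -0.086, -0.014, 0.0, -0.0]
    [0.65, 0.234, 0.1, -0.084, -0.014, 0.0, -0.0]
wp (569.5, -284.5, 33, 2.6) rows 2
    [0.65, 0.257, -0.0, -0.0, -0.0, -0.0, 0.0]
    [0.65, 0.257, -0.0, -0.0, -0.0, -0.0, 0.0]
```

>>> move_arm(targets=[[[0.65, 0.234, 0.097, -0.087, -0.014, 0, 0], [0.65, 0.234, 0.098, -0.086, -0.014, 0, 0], [0.65, 0.234, 0.1, -0.084, -0.014, 0, 0], [0.65, 0, 0, 0, 0, 0, 0]]])

```text
time_s: 4.55
eef_pos: [568.7, -282.2, 104.9]
ee_rot: [0.509, 0.488, 0.515, -0.488]
force: [-0.1, -0.3, -0.1]
grip_width: 0.651
```

>>> move_arm(targets=[[[0.65, 0.17, 0, 0, 0, 0, 0], [0.65, 0.17, 0, 0, 0, 0, 0], [0.65, 0.17, 0, 0, 0, 0, 0], [0.65, 0, 0, 0, 0, 0, 0]]], force=40)

```text
time_s: 4.95
eef_pos: [568.0, -285.2, 31.4]
ee_rot: [0.509, 0.489, 0.512, -0.489]
force: [0.2, -0.3, -0.1]
grip_width: 0.649
```

>>> move_arm(targets=[[[0.35, 0, 0, 0, 0, 0, 0], [0.35, 0, 0, 0, 0, 0, 0], [0.35, 0, 0, 0, 0, 0, 0], [0.35, 0, 0, 0, 0, 0, 0]]], force=40)

```text
time_s: 5.35
eef_pos: [570.1, -286.6, 35.4]
ee_rot: [0.512, 0.489, 0.509, -0.489]
force: [-0.8, 1.7, 7.0]
grip_width: 0.442
```

```bash
python3 - <<'E'
from plan import *
plan([(570,-286,140,2.6),(454,299.8,110,2.4),(454,299.8,30,2.4)],.3)
E
```

```text
at [ 570.1 -286.6   35.4] yaw 2.5 tilt 0.21 j [-0.65  0.75  1.33 -0.    1.05 -0.69] w 0.442 t 5.35 F [-0.8  1.7  7. ]
wp (570, -286, 140, 2.6) rows 3
    [0.3, -0.232, 0.0, -0.001, -0.001, 0.001, -0.001]
    [0.3, -0.232, 0.0, -0.001, -0.001, 0.001, -0.001]
    [0.3, -0.232, 0.0, -0.001, -0.001, 0.001, -0.001]
wp (454, 299.8, 110, 2.4) rows 13
    [0.3, 0.015, -0.046, -0.303, 0.0, -0.0, 0.0]
    [0.3, 0.015, -0.046, -0.303, 0.0, -0.0, 0.0]
    [0.3, 0.015, -0.046, -0.303, 0.0, -0.0, 0.0]
    [0.3, 0.015, -0.046, -0.303, 0.0, -0.0, 0.0]
    [0.3, 0.015, -0.046, -0.303, 0.0, -0.0, 0.0]
    [0.3, 0.015, -0.046, -0.303, 0.0, -0.0, 0.0]
    [0.3, 0.015, -0.046, -0.303, 0.0, -0.0, 0.0]
    [0.3, 0.015, -0.046, -0.303, 0.0, -0.0, 0.0]
    [0.3, 0.015, -0.046, -0.303, 0.0, -0.0, 0.0]
    [0.3, 0.015, -0.047, -0.303, 0.0, -0.0, 0.0]
    [0.3, 0.015, -0.047, -0.303, 0.0, -0.0, 0.0]
    [0.3, 0.015, -0.047, -0.303, 0.0, -0.0, 0.0]
    [0.3, 0.015, -0.047, -0.303, 0.0, -0.0, 0.0]
wp (454, 299.8, 30, 2.4) rows 2
    [0.3, 0.267, -0.0, 0.0, 0.0, 0.0, 0.0]
    [0.3, 0.267, -0.0, 0.0, 0.0, 0.0, 0.0]
```

>>> move_arm(targets=[[[0.3, -0.1, 0, 0, 0, 0, 0], [0.3, -0.2, 0, 0, 0, 0, 0], [0.3, -0.25, 0, 0, 0, 0, 0], [0.3, -0.15, 0, 0, 0, 0, 0]]], force=60)

```text
time_s: 5.75
eef_pos: [569.9, -286.3, 142.4]
ee_rot: [0.512, 0.489, 0.509, -0.489]
force: [0.2, 0.1, -0.8]
grip_width: 0.435
```

```bash
python3 - <<'E'
from plan import *
s=ctrl.sense();E=wristE(s)
im=ctrl.capture('wrist');cv2.imwrite('pics/w3.png',im[:,:,::-1])
plan([],1)
E
```

```text
at [ 570.9 -287.   145.6] yaw 2.5 tilt 0.54 j [-0.65  0.63  1.24  0.    1.26 -0.69] w 0.434 t 5.8 F [0.9 0.  3.5]
```

View pics/w3.png

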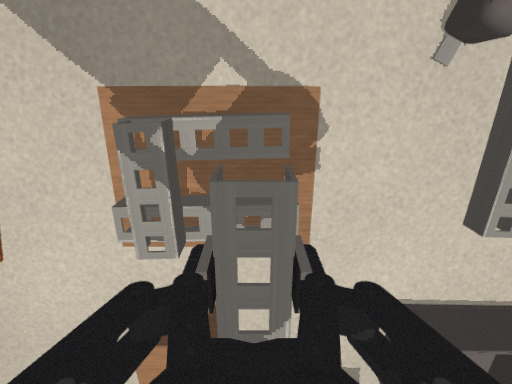

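```bash
python3 - <<'E'
from plan import *
plan([(454,298,110,2.4)],.3)
E
```

```text
at [ 570.9 -287.   145.6] yaw 2.5 tilt 0.54 j [-0.65  0.63  1.24  0.    1.26 -0.69] w 0.434 t 5.8 F [0.9 0.  3.5]
wp (454, 298, 110, 2.4) rows 13
    [0.3, 0.016, -0.047, -0.302, 0.0, 0.0, -0.001]
    [0.3, 0.016, -0.047, -0.302, 0.0, 0.0, -0.001]
    [0.3, 0.016, -0.047, -0.302, 0.0, 0.0, -0.001]
    [0.3, 0.017, -0.047, -0.302, 0.0, 0.0, -0.001]
    [0.3, 0.017, -0.047, -0.302, 0.0, 0.0, -0.001]
    [0.3, 0.017, -0.047, -0.302, 0.0, 0.0, -0.001]
    [0.3, 0.017, -0.047, -0.302, 0.0, 0.0, -0.001]
    [0.3, 0.017, -0.047, -0.302, 0.0, 0.0, -0.001]
    [0.3, 0.017, -0.047, -0.302, 0.0, 0.0, -0.001]
    [0.3, 0.018, -0.047, -0.302, 0.0, 0.0, -0.001]
    [0.3, 0.018, -0.047, -0.302, 0.0, 0.0, -0.001]
    [0.3, 0.018, -0.047, -0.302, 0.0, 0.0, -0.001]
    [0.3, 0.018, -0.047, -0.302, 0.0, 0.0, -0.001]
```

>>> move_arm(targets=[[[0.3, 0.017, -0.047, -0.3, 0, 0, 0], [0.3, 0.017, -0.047, -0.3, 0, 0, 0], [0.3, 0.017, -0.047, -0.3, 0, 0, 0], [0.3, 0.017, -0.047, -0.3, 0, 0, 0], [0.3, 0.017, -0.047, -0.3, 0, 0, 0]]])

```text
time_s: 6.3
eef_pos: [523.5, -60.9, 125.8]
ee_rot: [0.511, 0.489, 0.51, -0.489]
force: [1.1, 0.7, -1.6]
grip_width: 0.437
```

>>> move_arm(targets=[[[0.3, 0.017, -0.047, -0.3, 0, 0, 0], [0.3, 0.017, -0.047, -0.3, 0, 0, 0], [0.3, 0.017, -0.047, -0.3, 0, 0, 0], [0.3, 0.017, -0.047, -0.3, 0, 0, 0], [0.3, 0.017, -0.047, -0.3, 0, 0, 0]]])

```text
time_s: 6.8
eef_pos: [478.6, 162.4, 113.2]
ee_rot: [0.511, 0.489, 0.511, -0.489]
force: [0.6, -0.3, -2.0]
grip_width: 0.431
```

>>> move_arm(targets=[[[0.3, 0.017, -0.047, -0.3, 0, 0, 0], [0.3, 0.017, -0.047, -0.3, 0, 0, 0], [0.3, 0.017, -0.047, -0.3, 0, 0, 0], [0.3, 0, 0, 0, 0, 0, 0], [0.3, 0, 0, 0, 0, 0, 0]]])

```text
time_s: 7.3
eef_pos: [451.8, 295.1, 105.1]
ee_rot: [0.511, 0.489, 0.511, -0.488]
force: [0.5, -0.6, -0.9]
grip_width: 0.436
```

```bash
python3 - <<'E'
from plan import *
im=ctrl.capture('wrist');cv2.imwrite('pics/w4.png',im[:,:,::-1])
plan([(454,298,40,2.4)],.3)
E
```

```text
at [452.2 294.3 105.1] yaw 2.5 tilt 0.02 j [ 0.36  0.48  1.61 -0.    1.05  0.32] w 0.43 t 7.35 F [ 0.2  0.1 -1.2]
wp (454, 298, 40, 2.4) rows 2
    [0.3, 0.217, 0.006, -0.012, 0.001, 0.0, -0.0]
    [0.3, 0.217, 0.006, -0.012, 0.001, 0.0, -0.0]
```

View pics/w4.png

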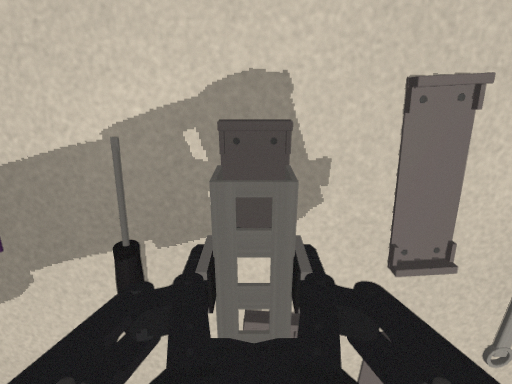

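>>> move_arm(targets=[[[0.3, 0.2, 0.006, -0.012, 0, 0, 0], [0.3, 0.2, 0.006, -0.012, 0, 0, 0], [0.3, 0.16, 0, 0, 0, 0, 0], [0.3, 0, 0, 0, 0, 0, 0], [0.3, 0, 0, 0, 0, 0, 0]]])

```text
time_s: 7.85
eef_pos: [454.6, 297.5, 21.7]
ee_rot: [0.511, 0.49, 0.51, -0.489]
force: [-0.9, -0.9, -0.7]
grip_width: 0.437
```

```bash
python3 - <<'E'
from plan import *
im=ctrl.capture('wrist');cv2.imwrite('pics/w5.png',im[:,:,::-1])
plan([],.3)
E
```

```text
at [454.9 297.9  22.3] yaw 2.4 tilt 0.12 j [ 0.36  0.61  1.66 -0.    0.87  0.32] w 0.439 t 7.9 F [ 0.2  0.2 -1.2]
```

View pics/w5.png

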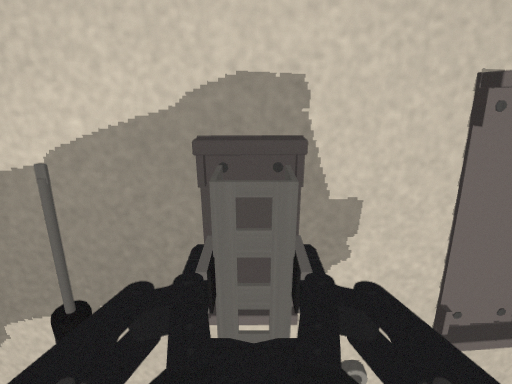

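>>> move_arm(targets=[[[0.3, 0.06, 0, 0, 0, 0, 0], [0.3, 0.04, 0, 0, 0, 0, 0], [0.3, 0, 0, 0, 0, 0, 0], [0.3, 0, 0, 0, 0, 0, 0]]])

```text
time_s: 8.3
eef_pos: [454.3, 298.3, 6.5]
ee_rot: [0.511, 0.489, 0.511, -0.489]
force: [-1.1, -0.6, 5.6]
grip_width: 0.433
```

>>> move_arm(targets=[[[0.3, 0.01, 0, 0, 0, 0, 0], [0.3, 0, 0, 0, 0, 0, 0], [0.3, 0, 0, 0, 0, 0, 0]]])

```text
time_s: 8.6
eef_pos: [454.3, 298.4, 6.4]
ee_rot: [0.511, 0.489, 0.511, -0.489]
force: [-6.4, -4.1, 21.3]
grip_width: 0.433
```

Seated. Release, retreat.

>>> move_arm(targets=[[[0.6, 0, 0, 0, 0, 0, 0], [0.65, 0, 0, 0, 0, 0, 0], [0.65, 0, 0, 0, 0, 0, 0]]])

```text
time_s: 8.9
eef_pos: [453.8, 298.3, 4.2]
ee_rot: [0.511, 0.489, 0.511, -0.489]
force: [0.2, -0.5, -0.1]
grip_width: 0.647
```

>>> move_arm(targets=[[[0.65, -0.1, 0, 0, 0, 0, 0], [0.65, -0.3, 0, 0, 0, 0, 0], [0.65, -0.3, 0, 0, 0, 0, 0]]])

```text
time_s: 9.2
eef_pos: [453.3, 298.0, 109.9]
ee_rot: [0.51, 0.488, 0.511, -0.49]
force: [1.1, 0.4, -0.5]
grip_width: 0.649
```

```bash
python3 - <<'E'
from plan import *
im=ctrl.capture('wrist');cv2.imwrite('pics/w6.png',im[:,:,::-1])
plan([(482.5,-288.6,145,4),(482.5,-288.6,33,4)],.65)
E
```

```text
at [456.6 299.5 117.8] yaw 2.5 tilt 0.6 j [ 0.37  0.47  1.59 -0.    1.07  0.32] w 0.648 t 9.25 F [3.  1.6 7.6]
wp (482.5, -288.6, 145, 4) rows 13
    [0.65, -0.015, 0.0, 0.302, -0.002, -0.0, -0.001]
    [0.65, -0.015, -0.0, 0.302, -0.002, -0.0, -0.001]
    [0.65, -0.015, -0.001, 0.302, -0.002, -0.0, -0.001]
    [0.65, -0.015, -0.002, 0.302, -0.002, -0.0, -0.001]
    [0.65, -0.015, -0.002, 0.302, -0.002, -0.0, -0.001]
    [0.65, -0.015, -0.003, 0.302, -0.002, -0.0, -0.001]
    [0.65, -0.014, -0.003, 0.302, -0.002, -0.0, -0.001]
    [0.65, -0.014, -0.004, 0.302, -0.002, -0.0, -0.001]
    [0.65, -0.014, -0.005, 0.302, -0.002, -0.0, -0.001]
    [0.65, -0.014, -0.005, 0.302, -0.002, -0.0, -0.001]
    [0.65, -0.014, -0.006, 0.302, -0.002, -0.0, -0.001]
    [0.65, -0.014, -0.007, 0.302, -0.002, -0.0, -0.001]
    [0.65, -0.014, -0.007, 0.302, -0.002, -0.0, -0.001]
wp (482.5, -288.6, 33, 4) rows 3
    [0.65, 0.249, 0.0, 0.0, -0.0, -0.0, 0.0]
    [0.65, 0.249, 0.0, 0.0, -0.0, -0.0, 0.0]
    [0.65, 0.249, 0.0, 0.0, -0.0, -0.0, 0.0]
```

View pics/w6.png

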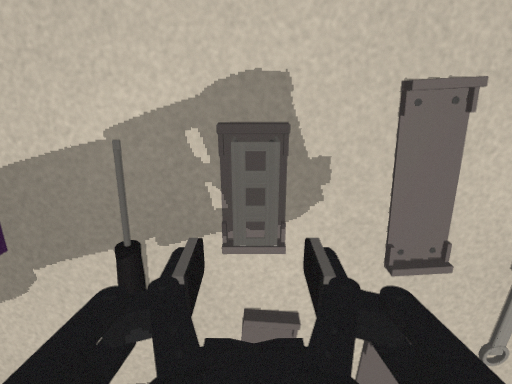

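>>> move_arm(targets=[[[0.65, -0.02, 0, 0.3, -0.002, 0, 0], [0.65, -0.02, 0, 0.3, -0.002, 0, 0], [0.65, -0.02, 0, 0.3, -0.002, 0, 0], [0.65, -0.02, 0, 0.3, -0.002, 0, 0], [0.65, -0.02, 0, 0.3, -0.002, 0, 0]]])

```text
time_s: 9.75
eef_pos: [464.4, 71.8, 124.3]
ee_rot: [0.513, 0.486, 0.513, -0.486]
force: [1.5, -0.2, 0.4]
grip_width: 0.647
```

>>> move_arm(targets=[[[0.65, -0.015, 0, 0.3, -0.002, 0, 0], [0.65, -0.015, 0, 0.3, -0.002, 0, 0], [0.65, -0.015, 0, 0.3, -0.002, 0, 0], [0.65, -0.015, 0, 0.3, -0.002, 0, 0], [0.65, -0.015, 0, 0.3, -0.002, 0, 0]]])

```text
time_s: 10.25
eef_pos: [477.5, -153.0, 135.5]
ee_rot: [0.516, 0.484, 0.516, -0.484]
force: [0.4, -0.2, -0.7]
grip_width: 0.65
```

>>> move_arm(targets=[[[0.65, -0.015, 0, 0.3, -0.002, 0, 0], [0.65, -0.015, 0, 0.3, -0.002, 0, 0], [0.65, -0.015, 0, 0.3, -0.002, 0, 0], [0.65, 0, 0, 0, 0, 0, 0], [0.65, 0, 0, 0, 0, 0, 0]]])

```text
time_s: 10.75
eef_pos: [486.3, -286.1, 141.6]
ee_rot: [0.517, 0.482, 0.517, -0.482]
force: [-0.0, -0.1, 0.2]
grip_width: 0.649
```

```bash
python3 rl.py w7 4:47 5:17 6:17; python3 - <<'E'
from plan import *
plan([(482.5,-288.6,70,4),(482.5,-288.6,33,4)],.65)
E
```

```text
4 0.84 [195. 248.] [ 481.9 -287.   122.2   37.8  -86. ] fit (array([ 482. , -289.2,  -86. ]), np.float64(0.32802555943338124))
5 0.83 [139. 316.] [ 524.4 -241.7  150.    41.3    3.4] fit (array([ 524.4, -243.3,    3.8]), np.float64(0.48552306816024304))
6 0.58 [220. 306.] [ 560.5 -318.3  109.5   50.7    3.1] fit (array([ 563.8, -323.9,    3.1]), np.float64(0.797655601659751))
at [ 486.8 -284.6  142.3] yaw 4.1 tilt 0.02 j [-0.74  0.48  1.5   0.    1.16 -0.81] w 0.644 t 10.95 F [ 0.2  0.5 -0.2]
at [ 486.8 -284.6  142.3] yaw 4.1 tilt 0.02 j [-0.74  0.48  1.5   0.    1.16 -0.81] w 0.644 t 10.95 F [ 0.2  0.5 -0.2]
wp (482.5, -288.6, 70, 4) rows 2
    [0.65, 0.241, -0.015, 0.012, 0.001, -0.0, 0.0]
    [0.65, 0.241, -0.015, 0.012, 0.001, -0.0, 0.0]
wp (482.5, -288.6, 33, 4) rows 1
    [0.65, 0.247, -0.0, 0.0, 0.0, -0.0, 0.0]
```

View pics/w7.png

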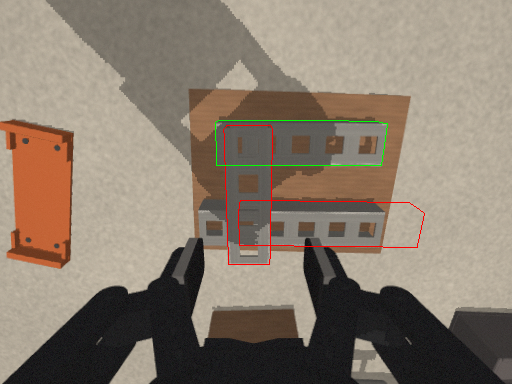

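>>> move_arm(targets=[[[0.65, 0.24, -0.015, 0.012, 0, 0, 0], [0.65, 0.24, -0.015, 0.012, 0, 0, 0], [0.65, 0.15, 0, 0, 0, 0, 0], [0.65, 0.1, 0, 0, 0, 0, 0], [0.65, 0, 0, 0, 0, 0, 0]]])

```text
time_s: 11.45
eef_pos: [481.7, -288.1, 31.1]
ee_rot: [0.516, 0.482, 0.519, -0.482]
force: [-0.1, 0.4, -0.1]
grip_width: 0.649
```

>>> move_arm(targets=[[[0.3, 0, 0, 0, 0, 0, 0], [0.3, 0, 0, 0, 0, 0, 0], [0.3, 0, 0, 0, 0, 0, 0], [0.3, 0, 0, 0, 0, 0, 0]]], force=50)

```text
time_s: 11.85
eef_pos: [483.0, -289.8, 34.0]
ee_rot: [0.518, 0.482, 0.517, -0.482]
force: [-0.3, 1.6, 5.8]
grip_width: 0.435
```

>>> move_arm(targets=[[[0.3, -0.1, 0, 0, 0, 0, 0], [0.3, -0.2, 0, 0, 0, 0, 0], [0.3, -0.25, 0, 0, 0, 0, 0], [0.3, -0.15, 0, 0, 0, 0, 0]]], force=60)

```text
time_s: 12.25
eef_pos: [482.8, -290.1, 140.6]
ee_rot: [0.518, 0.482, 0.516, -0.482]
force: [0.9, -0.3, -1.3]
grip_width: 0.437
```

```bash
python3 rl.py w8 5:17 6:17; python3 - <<'E'
from plan import *
plan([(619.8,60.8,110,0.9)],.3)
E
```

```text
5 0.61 [129. 321.] [ 524.5 -242.6  150.4   41.     4.1] fit (array([ 524.9, -242.7,    3.4]), np.float64(0.5140231191965132))
6 0.65 [220. 332.] [ 570.8 -317.4   88.    49.5    3.6] fit (array([ 554.8, -324.2,    2.6]), np.float64(1.0885951403148528))
at [ 482.7 -290.   138.6] yaw 4.1 tilt 0.13 j [-0.75  0.48  1.51 -0.    1.15 -0.82] w 0.435 t 12.4 F [-0.7  0.6 -2.2]
at [ 482.7 -290.   138.6] yaw 4.1 tilt 0.13 j [-0.75  0.48  1.51 -0.    1.15 -0.82] w 0.435 t 12.4 F [-0.7  0.6 -2.2]
wp (619.8, 60.8, 110, 0.9) rows 9
    [0.3, 0.021, 0.12, -0.252, 0.006, 0.0, -0.0]
    [0.3, 0.021, 0.118, -0.253, 0.006, 0.0, -0.0]
    [0.3, 0.021, 0.117, -0.253, 0.006, 0.0, -0.0]
    [0.3, 0.021, 0.115, -0.254, 0.006, 0.0, -0.0]
    [0.3, 0.021, 0.113, -0.255, 0.006, 0.0, -0.0]
    [0.3, 0.021, 0.112, -0.256, 0.006, 0.0, -0.0]
    [0.3, 0.021, 0.11, -0.256, 0.006, 0.0, -0.0]
    [0.3, 0.021, 0.109, -0.257, 0.006, 0.0, -0.0]
    [0.3, 0.021, 0.107, -0.258, 0.006, 0.0, -0.0]
```

View pics/w8.png

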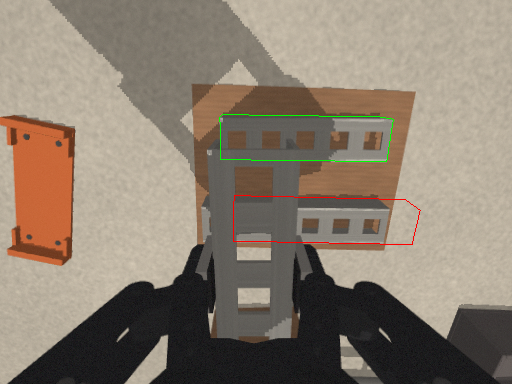

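>>> move_arm(targets=[[[0.3, 0.02, 0.12, -0.252, 0.006, 0, 0], [0.3, 0.02, 0.118, -0.253, 0.006, 0, 0], [0.3, 0.02, 0.117, -0.253, 0.006, 0, 0], [0.3, 0.02, 0.115, -0.254, 0.006, 0, 0], [0.3, 0.02, 0.113, -0.255, 0.006, 0, 0]]])

```text
time_s: 12.9
eef_pos: [558.2, -93.0, 120.7]
ee_rot: [0.509, 0.49, 0.511, -0.491]
force: [-0.1, -0.8, -1.7]
grip_width: 0.432
```

>>> move_arm(targets=[[[0.3, 0.02, 0.112, -0.256, 0.006, 0, 0], [0.3, 0.02, 0.11, -0.256, 0.006, 0, 0], [0.3, 0.02, 0.109, -0.257, 0.006, 0, 0], [0.3, 0.02, 0.107, -0.25, 0.006, 0, 0], [0.3, 0, 0, 0, 0, 0, 0]]])

```text
time_s: 13.4
eef_pos: [619.4, 64.3, 107.9]
ee_rot: [0.503, 0.495, 0.506, -0.496]
force: [-0.1, -1.0, -0.6]
grip_width: 0.431
```

>>> move_arm(targets=[[[0.3, 0, 0, 0, 0, 0, 0], [0.3, 0, 0, 0, 0, 0, 0]]])

```text
time_s: 13.6
eef_pos: [619.1, 59.0, 109.8]
ee_rot: [0.503, 0.496, 0.504, -0.497]
force: [-0.1, 0.3, -1.7]
grip_width: 0.432
```

```bash
python3 - <<'E'
from plan import *
im=ctrl.capture('wrist');cv2.imwrite('pics/w9.png',im[:,:,::-1])
plan([(619.8,59.5,22,0.9)],.3)
E
```

```text
at [619.3  58.8 110.1] yaw 0.7 tilt 0.08 j [-0.09  0.63  1.33 -0.    1.18 -0.11] w 0.43 t 13.65 F [ 0.5 -0.1 -1.3]
wp (619.8, 59.5, 22, 0.9) rows 2
    [0.3, 0.294, 0.002, -0.002, -0.001, 0.0, 0.001]
    [0.3, 0.294, 0.002, -0.002, -0.001, 0.0, 0.001]
```

View pics/w9.png

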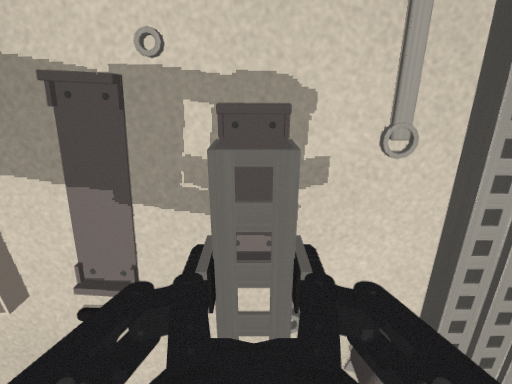

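>>> move_arm(targets=[[[0.3, 0.22, 0.002, 0, 0, 0, 0], [0.3, 0.22, 0.002, 0, 0, 0, 0], [0.3, 0.15, 0, 0, 0, 0, 0], [0.3, 0, 0, 0, 0, 0, 0], [0.3, 0, 0, 0, 0, 0, 0]]])

```text
time_s: 14.15
eef_pos: [620.6, 59.1, 23.1]
ee_rot: [0.503, 0.497, 0.503, -0.497]
force: [0.8, -0.4, -1.2]
grip_width: 0.437
```

```bash
python3 - <<'E'
from plan import *
im=ctrl.capture('wrist');cv2.imwrite('pics/w10.png',im[:,:,::-1])
plan([],.3)
E
```

```text
at [621.1  59.2  23.9] yaw 0.8 tilt 0.13 j [-0.09  0.74  1.39 -0.    1.01 -0.11] w 0.433 t 14.2 F [ 0.  -0.9 -1. ]
```

View pics/w10.png

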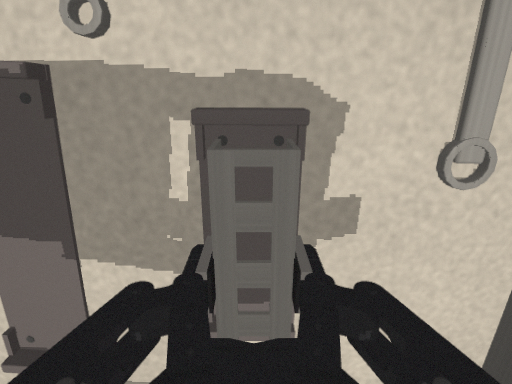

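>>> move_arm(targets=[[[0.3, 0.06, 0, 0, 0, 0, 0], [0.3, 0.045, 0, 0, 0, 0, 0], [0.3, 0, 0, 0, 0, 0, 0], [0.3, 0, 0, 0, 0, 0, 0]]])

```text
time_s: 14.6
eef_pos: [620.3, 59.9, 6.6]
ee_rot: [0.504, 0.496, 0.504, -0.496]
force: [-0.3, -0.1, -1.1]
grip_width: 0.437
```

>>> move_arm(targets=[[[0.3, 0.015, 0, 0, 0, 0, 0], [0.3, 0, 0, 0, 0, 0, 0], [0.3, 0, 0, 0, 0, 0, 0]]])

```text
time_s: 14.9
eef_pos: [620.8, 59.9, 5.1]
ee_rot: [0.504, 0.497, 0.503, -0.496]
force: [-2.6, 0.3, 5.3]
grip_width: 0.434
```

>>> move_arm(targets=[[[0.6, 0, 0, 0, 0, 0, 0], [0.65, 0, 0, 0, 0, 0, 0], [0.65, 0, 0, 0, 0, 0, 0]]])

```text
time_s: 15.2
eef_pos: [620.3, 59.9, 4.2]
ee_rot: [0.503, 0.496, 0.504, -0.496]
force: [0.5, -0.0, -1.4]
grip_width: 0.651
```

>>> move_arm(targets=[[[0.65, -0.1, 0, 0, 0, 0, 0], [0.65, -0.3, 0, 0, 0, 0, 0], [0.65, -0.32, 0, 0, 0, 0, 0], [0.65, 0, 0, 0, 0, 0, 0]]])

```text
time_s: 15.6
eef_pos: [623.5, 59.7, 120.4]
ee_rot: [0.507, 0.499, 0.5, -0.493]
force: [0.6, -0.5, 0.1]
grip_width: 0.651
```

```bash
python3 - <<'E'
from plan import *
im=ctrl.capture('wrist');cv2.imwrite('pics/w11.png',im[:,:,::-1])
plan([(480,-290,180,-86.5)],.65)
E
```

```text
at [622.   59.8 116.8] yaw 0.8 tilt 0.43 j [-0.09  0.63  1.33  0.    1.18 -0.11] w 0.653 t 15.65 F [-0.6 -0.1 -1. ]
wp (480, -290, 180, -86.5) rows 11
    [0.65, -0.039, -0.089, 0.211, 0.132, -0.0, -0.001]
    [0.65, -0.039, -0.059, 0.221, 0.132, -0.0, -0.001]
    [0.65, -0.039, -0.028, 0.227, 0.132, -0.0, -0.001]
    [0.65, -0.038, 0.004, 0.229, 0.132, -0.0, -0.001]
    [0.65, -0.038, 0.035, 0.226, 0.132, -0.0, -0.001]
    [0.65, -0.038, 0.066, 0.219, 0.132, -0.0, -0.001]
    [0.65, -0.038, 0.096, 0.208, 0.132, -0.0, -0.001]
    [0.65, -0.038, 0.124, 0.193, 0.132, -0.0, -0.001]
    [0.65, -0.038, 0.149, 0.174, 0.132, -0.0, -0.001]
    [0.65, -0.038, 0.171, 0.152, 0.132, -0.0, -0.001]
    [0.65, -0.038, 0.191, 0.126, 0.132, -0.0, -0.001]
```

View pics/w11.png

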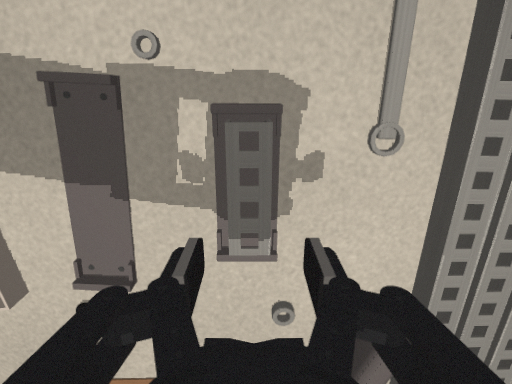

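>>> move_arm(targets=[[[0.65, -0.04, -0.09, 0.21, 0.132, 0, 0], [0.65, -0.04, -0.06, 0.22, 0.132, 0, 0], [0.65, -0.04, -0.028, 0.227, 0.132, 0, 0], [0.65, -0.04, 0.004, 0.23, 0.132, 0, 0], [0.65, -0.04, 0.035, 0.226, 0.132, 0, 0]]])

```text
time_s: 16.15
eef_pos: [554.6, -100.0, 142.1]
ee_rot: [-0.303, -0.638, -0.304, 0.639]
force: [0.8, -0.3, -0.2]
grip_width: 0.649
```

>>> move_arm(targets=[[[0.65, -0.04, 0.066, 0.22, 0.132, 0, 0], [0.65, -0.04, 0.096, 0.208, 0.132, 0, 0], [0.65, -0.04, 0.124, 0.193, 0.132, 0, 0], [0.65, -0.04, 0.15, 0.174, 0.132, 0, 0], [0.65, -0.04, 0.17, 0.152, 0.132, 0, 0]]])

```text
time_s: 16.65
eef_pos: [490.2, -259.4, 172.1]
ee_rot: [-0.069, -0.703, -0.07, 0.704]
force: [0.0, -0.1, -0.3]
grip_width: 0.647
```

>>> move_arm(targets=[[[0.65, -0.04, 0.19, 0.126, 0.132, 0, 0], [0.65, 0, 0, 0, 0, 0, 0], [0.65, 0, 0, 0, 0, 0, 0]]])

```text
time_s: 16.95
eef_pos: [478.1, -290.1, 177.9]
ee_rot: [-0.022, -0.706, -0.023, 0.707]
force: [-0.7, 0.7, 0.6]
grip_width: 0.651
```

```bash
python3 rl.py w12 5:17 6:17; python3 - <<'E'
from plan import *
plan([(524.6,-242.6,80,-86.5)],.65)
E
```

```text
5 0.71 [117. 211.] [ 524.7 -244.   149.5   41.     4.1] fit (array([ 524.6, -242.6,    3.9]), np.float64(0.2663415723645027))
6 0.84 [124. 289.] [ 525.1 -325.1  179.7   40.7    3.2] fit (array([ 524.7, -325.6,    3.3]), np.float64(0.2757015306122449))
at [ 478.7 -289.   177.9] yaw -86.2 tilt 0.06 j [-0.75  0.43  1.47  0.    1.24  0.75] w 0.65 t 17.1 F [-0.7  0.4 -0.3]
at [ 478.7 -289.   177.9] yaw -86.2 tilt 0.06 j [-0.75  0.43  1.47  0.    1.24  0.75] w 0.65 t 17.1 F [-0.7  0.4 -0.3]
wp (524.6, -242.6, 80, -86.5) rows 3
    [0.65, 0.218, -0.096, -0.109, 0.002, 0.0, 0.0]
    [0.65, 0.218, -0.096, -0.109, 0.002, 0.0, 0.0]
    [0.65, 0.218, -0.096, -0.108, 0.002, 0.0, 0.0]
```

View pics/w12.png

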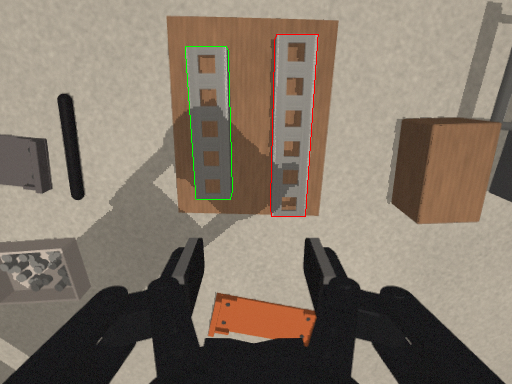

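>>> move_arm(targets=[[[0.65, 0.218, -0.096, -0.109, 0, 0, 0], [0.65, 0.218, -0.096, -0.109, 0, 0, 0], [0.65, 0.218, -0.096, -0.109, 0, 0, 0], [0.65, 0, 0, 0, 0, 0, 0], [0.65, 0, 0, 0, 0, 0, 0]]])

```text
time_s: 17.6
eef_pos: [524.8, -243.2, 80.4]
ee_rot: [-0.024, -0.707, -0.024, 0.707]
force: [0.5, -1.1, 0.2]
grip_width: 0.654
```

```bash
python3 - <<'E'
from plan import *
plan([(524.6,-242.8,35,-86.3),(524.6,-242.8,6.5,-86.3)],.65)
E
```

```text
at [ 524.8 -243.2   80.4] yaw -86.2 tilt 0.04 j [-0.64  0.58  1.51 -0.    1.05  0.87] w 0.654 t 17.6 F [ 0.5 -1.1  0.2]
wp (524.6, -242.8, 35, -86.3) rows 1
    [0.65, 0.303, -0.003, 0.001, 0.002, 0.001, 0.0]
wp (524.6, -242.8, 6.5, -86.3) rows 1
    [0.65, 0.19, -0.0, -0.0, 0.0, 0.0, 0.0]
```

>>> move_arm(targets=[[[0.65, 0.25, -0.002, 0, 0, 0, 0], [0.65, 0.15, 0, 0, 0, 0, 0], [0.65, 0.09, 0, 0, 0, 0, 0], [0.65, 0, 0, 0, 0, 0, 0], [0.65, 0, 0, 0, 0, 0, 0]]])

```text
time_s: 18.1
eef_pos: [525.2, -244.3, 8.3]
ee_rot: [0.023, 0.707, 0.022, -0.706]
force: [0.6, -0.3, 0.3]
grip_width: 0.649
```

>>> move_arm(targets=[[[0.3, 0, 0, 0, 0, 0, 0], [0.3, 0, 0, 0, 0, 0, 0], [0.3, 0, 0, 0, 0, 0, 0], [0.3, 0, 0, 0, 0, 0, 0]]], force=50)

```text
time_s: 18.5
eef_pos: [525.4, -244.1, 8.5]
ee_rot: [0.023, 0.708, 0.022, -0.706]
force: [-0.1, 0.8, 6.4]
grip_width: 0.435
```

>>> move_arm(targets=[[[0.3, -0.1, 0, 0, 0, 0, 0], [0.3, -0.2, 0, 0, 0, 0, 0], [0.3, -0.25, 0, 0, 0, 0, 0], [0.3, -0.15, 0, 0, 0, 0, 0]]], force=60)

```text
time_s: 18.9
eef_pos: [525.2, -244.0, 115.7]
ee_rot: [0.024, 0.708, 0.022, -0.706]
force: [1.2, 0.0, -2.5]
grip_width: 0.431
```

```bash
python3 - <<'E'
from plan import *
im=ctrl.capture('wrist');cv2.imwrite('pics/w13.png',im[:,:,::-1])
plan([(612.3,312,120,6.1)],.3)
E
```

```text
at [ 526.4 -244.7  118.7] yaw -86.3 tilt 0.5 j [-0.64  0.53  1.48 -0.    1.12  0.87] w 0.431 t 18.95 F [ 2.7 -1.3  2.7]
wp (612.3, 312, 120, 6.1) rows 12
    [0.3, -0.002, -0.306, -0.068, -0.128, -0.0, -0.001]
    [0.3, -0.002, -0.294, -0.108, -0.128, -0.0, -0.001]
    [0.3, -0.002, -0.277, -0.146, -0.128, -0.0, -0.001]
    [0.3, -0.001, -0.255, -0.182, -0.128, -0.0, -0.001]
    [0.3, -0.001, -0.228, -0.215, -0.128, -0.0, -0.001]
    [0.3, -0.001, -0.197, -0.243, -0.128, -0.0, -0.001]
    [0.3, -0.001, -0.163, -0.267, -0.128, -0.0, -0.001]
    [0.3, -0.001, -0.125, -0.287, -0.128, -0.0, -0.001]
    [0.3, -0.001, -0.086, -0.301, -0.128, -0.0, -0.001]
    [0.3, -0.001, -0.045, -0.31, -0.128, -0.0, -0.001]
    [0.3, -0.001, -0.003, -0.313, -0.128, -0.0, -0.001]
    [0.3, -0.001, 0.039, -0.311, -0.128, -0.0, -0.001]
```

View pics/w13.png

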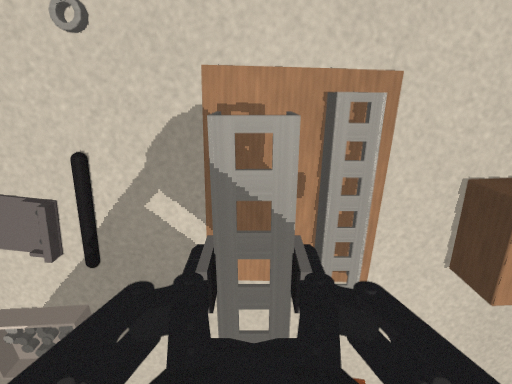

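>>> move_arm(targets=[[[0.3, 0, -0.306, -0.068, -0.128, 0, 0], [0.3, 0, -0.294, -0.108, -0.128, 0, 0], [0.3, 0, -0.277, -0.146, -0.128, 0, 0], [0.3, 0, -0.255, -0.182, -0.128, 0, 0], [0.3, 0, -0.228, -0.215, -0.128, 0, 0]]])

```text
time_s: 19.45
eef_pos: [560.4, -9.5, 112.1]
ee_rot: [0.256, 0.659, 0.256, -0.659]
force: [0.9, 0.3, -2.3]
grip_width: 0.429
```

>>> move_arm(targets=[[[0.3, 0, -0.197, -0.243, -0.128, 0, 0], [0.3, 0, -0.163, -0.267, -0.128, 0, 0], [0.3, 0, -0.125, -0.287, -0.128, 0, 0], [0.3, 0, -0.086, -0.3, -0.128, 0, 0], [0.3, 0, -0.045, -0.31, -0.128, 0, 0]]])

```text
time_s: 19.95
eef_pos: [596.7, 222.4, 112.0]
ee_rot: [-0.458, -0.538, -0.458, 0.538]
force: [0.6, -0.0, -2.7]
grip_width: 0.431
```

>>> move_arm(targets=[[[0.3, 0, -0.003, -0.31, -0.128, 0, 0], [0.3, 0, 0.04, -0.31, -0.128, 0, 0], [0.3, 0, 0, 0, 0, 0, 0], [0.3, 0, 0, 0, 0, 0, 0], [0.3, 0, 0, 0, 0, 0, 0]]])

```text
time_s: 20.45
eef_pos: [611.6, 311.6, 111.7]
ee_rot: [0.524, 0.474, 0.525, -0.474]
force: [-0.5, 0.2, -1.8]
grip_width: 0.429
```

```bash
python3 - <<'E'
from plan import *
im=ctrl.capture('wrist');cv2.imwrite('pics/w14.png',im[:,:,::-1])
plan([(612.3,312,30,6.1)],.3)
E
```

```text
at [611.7 311.4 111.9] yaw 5.7 tilt 0.02 j [ 0.3   0.77  1.08 -0.    1.29  0.2 ] w 0.433 t 20.5 F [ 0.   1.  -2.7]
wp (612.3, 312, 30, 6.1) rows 2
    [0.3, 0.273, 0.002, -0.002, -0.003, 0.0, 0.0]
    [0.3, 0.273, 0.002, -0.002, -0.003, 0.0, 0.0]
```

View pics/w14.png

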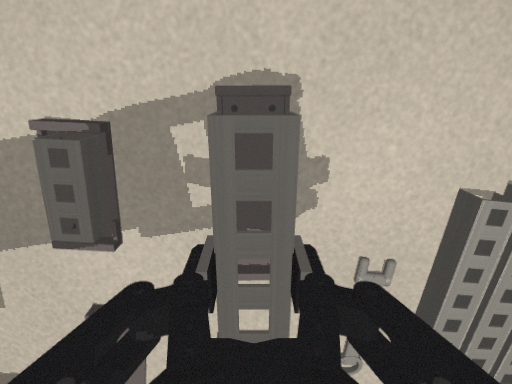

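>>> move_arm(targets=[[[0.3, 0.23, 0.003, 0, -0.003, 0, 0], [0.3, 0.23, 0.003, 0, -0.003, 0, 0], [0.3, 0.13, 0, 0, 0, 0, 0], [0.3, 0, 0, 0, 0, 0, 0], [0.3, 0, 0, 0, 0, 0, 0]]])

```text
time_s: 21.0
eef_pos: [613.2, 312.1, 24.4]
ee_rot: [0.526, 0.473, 0.526, -0.472]
force: [0.3, -0.1, -1.6]
grip_width: 0.429
```

```bash
python3 - <<'E'
from plan import *
im=ctrl.capture('wrist');cv2.imwrite('pics/w15.png',im[:,:,::-1])
plan([],.3)
E
```

```text
at [613.5 312.4  25.2] yaw 6.2 tilt 0.15 j [ 0.3   0.87  1.14 -0.    1.13  0.19] w 0.433 t 21.05 F [ 1.  -0.2 -1.8]
```

View pics/w15.png

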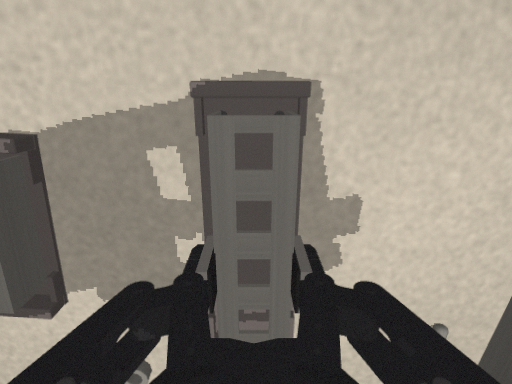

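>>> move_arm(targets=[[[0.3, 0.06, 0, 0, 0, 0, 0], [0.3, 0.03, 0, 0, 0, 0, 0], [0.3, 0, 0, 0, 0, 0, 0], [0.3, 0, 0, 0, 0, 0, 0]]])

```text
time_s: 21.45
eef_pos: [612.5, 312.7, 9.8]
ee_rot: [0.526, 0.472, 0.526, -0.472]
force: [0.3, 0.2, -2.4]
grip_width: 0.431
```

>>> move_arm(targets=[[[0.3, 0.013, 0, 0, 0, 0, 0], [0.3, 0, 0, 0, 0, 0, 0], [0.3, 0, 0, 0, 0, 0, 0]]])

```text
time_s: 21.75
eef_pos: [612.6, 312.7, 9.6]
ee_rot: [0.527, 0.472, 0.526, -0.472]
force: [-6.2, -3.2, 9.5]
grip_width: 0.434
```

Contact. Release and go for rail 6.

>>> move_arm(targets=[[[0.6, 0, 0, 0, 0, 0, 0], [0.65, 0, 0, 0, 0, 0, 0], [0.65, 0, 0, 0, 0, 0, 0]]])

```text
time_s: 22.05
eef_pos: [612.5, 312.7, 7.7]
ee_rot: [0.526, 0.472, 0.526, -0.472]
force: [0.4, 0.0, -0.3]
grip_width: 0.647
```

>>> move_arm(targets=[[[0.65, -0.1, 0, 0, 0, 0, 0], [0.65, -0.3, 0, 0, 0, 0, 0], [0.65, -0.32, 0, 0, 0, 0, 0], [0.65, 0, 0, 0, 0, 0, 0]]])

```text
time_s: 22.45
eef_pos: [615.5, 313.8, 124.9]
ee_rot: [0.529, 0.476, 0.524, -0.468]
force: [0.4, -0.7, 0.2]
grip_width: 0.655
```

```bash
python3 - <<'E'
from plan import *
im=ctrl.capture('wrist');cv2.imwrite('pics/w16.png',im[:,:,::-1])
plan([(524.8,-325.4,110,-86.7)],.65)
E
```

```text
at [614.1 313.3 120.8] yaw 6.2 tilt 0.47 j [0.3  0.77 1.07 0.   1.3  0.19] w 0.651 t 22.5 F [-0.4  0.4 -1.1]
wp (524.8, -325.4, 110, -86.7) rows 14
    [0.65, 0.004, -0.075, 0.298, 0.111, -0.001, -0.0]
    [0.65, 0.004, -0.04, 0.304, 0.111, -0.001, -0.0]
    [0.65, 0.004, -0.005, 0.307, 0.111, -0.001, -0.0]
    [0.65, 0.005, 0.031, 0.306, 0.111, -0.001, -0.0]
    [0.65, 0.005, 0.066, 0.3, 0.111, -0.001, -0.0]
    [0.65, 0.005, 0.1, 0.29, 0.111, -0.001, -0.0]
    [0.65, 0.005, 0.133, 0.277, 0.111, -0.001, -0.0]
    [0.65, 0.005, 0.164, 0.26, 0.111, -0.001, -0.0]
    [0.65, 0.005, 0.193, 0.239, 0.111, -0.001, -0.0]
    [0.65, 0.005, 0.219, 0.215, 0.111, -0.001, -0.0]
    [0.65, 0.005, 0.243, 0.188, 0.111, -0.001, -0.0]
    [0.65, 0.005, 0.263, 0.159, 0.111, -0.001, -0.0]
    [0.65, 0.005, 0.279, 0.128, 0.111, -0.001, -0.0]
    [0.65, 0.005, 0.292, 0.094, 0.111, -0.001, -0.0]
```

View pics/w16.png

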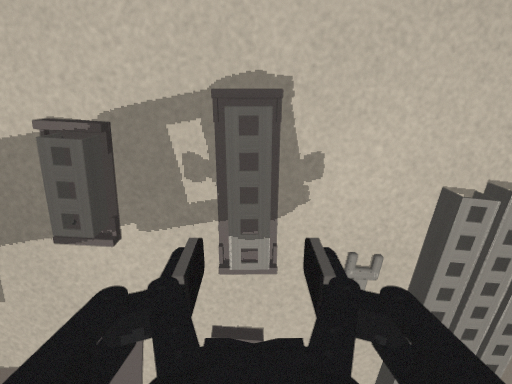

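>>> move_arm(targets=[[[0.65, 0, -0.075, 0.298, 0.111, 0, 0], [0.65, 0, -0.04, 0.304, 0.111, 0, 0], [0.65, 0, -0.005, 0.307, 0.111, 0, 0], [0.65, 0, 0.03, 0.306, 0.111, 0, 0], [0.65, 0, 0.066, 0.3, 0.111, 0, 0]]])

```text
time_s: 23.0
eef_pos: [579.4, 83.0, 115.3]
ee_rot: [-0.367, -0.604, -0.368, 0.604]
force: [0.6, 0.2, 0.4]
grip_width: 0.653
```

>>> move_arm(targets=[[[0.65, 0, 0.1, 0.29, 0.111, 0, 0], [0.65, 0, 0.133, 0.277, 0.111, 0, 0], [0.65, 0, 0.164, 0.26, 0.111, 0, 0], [0.65, 0, 0.193, 0.24, 0.111, 0, 0], [0.65, 0, 0.219, 0.215, 0.111, 0, 0]]])

```text
time_s: 23.5
eef_pos: [546.8, -145.1, 115.4]
ee_rot: [-0.179, -0.684, -0.179, 0.684]
force: [0.3, 1.2, -0.5]
grip_width: 0.653
```

>>> move_arm(targets=[[[0.65, 0, 0.243, 0.188, 0.111, 0, 0], [0.65, 0, 0.263, 0.16, 0.111, 0, 0], [0.65, 0, 0.28, 0.128, 0.111, 0, 0], [0.65, 0, 0.29, 0.094, 0.111, 0, 0], [0.65, 0, 0, 0, 0, 0, 0]]])

```text
time_s: 24.0
eef_pos: [519.5, -330.5, 115.0]
ee_rot: [-0.016, -0.707, -0.015, 0.707]
force: [0.9, 0.8, -0.4]
grip_width: 0.65
```

>>> move_arm(targets=[[[0.65, 0, 0, 0, 0, 0, 0], [0.65, 0, 0, 0, 0, 0, 0]]])

```text
time_s: 24.2
eef_pos: [521.3, -324.5, 115.4]
ee_rot: [-0.019, -0.707, -0.019, 0.707]
force: [0.2, 1.0, -0.2]
grip_width: 0.647
```

```bash
python3 rl.py w17 6:17; python3 - <<'E'
from plan import *
plan([(524.8,-325.4,80,-86.7),(524.8,-325.4,7.5,-86.7)],.65)
E
```

```text
6 0.56 [185. 255.] [ 524.7 -325.7  178.8   37.9    3.3] fit (array([ 524.5, -325.6,    3.2]), np.float64(0.33495477492637776))
at [ 521.6 -324.4  115.8] yaw -86.9 tilt 0.03 j [-0.75  0.61  1.36  0.    1.17  0.77] w 0.647 t 24.3 F [-0.3  0.2  0.2]
at [ 521.6 -324.4  115.8] yaw -86.9 tilt 0.03 j [-0.75  0.61  1.36  0.    1.17  0.77] w 0.647 t 24.3 F [-0.3  0.2  0.2]
wp (524.8, -325.4, 80, -86.7) rows 1
    [0.65, 0.238, 0.008, -0.021, -0.003, 0.0, 0.0]
wp (524.8, -325.4, 7.5, -86.7) rows 2
    [0.65, 0.242, 0.0, 0.0, 0.0, -0.0, -0.0]
    [0.65, 0.242, 0.0, 0.0, 0.0, -0.0, -0.0]
```

View pics/w17.png

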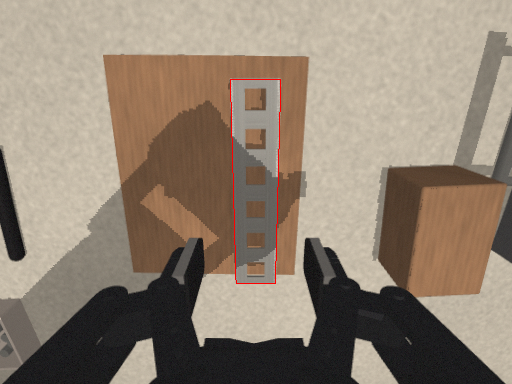

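>>> move_arm(targets=[[[0.65, 0.24, 0.008, -0.02, 0, 0, 0], [0.65, 0.24, 0, 0, 0, 0, 0], [0.65, 0.16, 0, 0, 0, 0, 0], [0.65, 0.08, 0, 0, 0, 0, 0], [0.65, 0, 0, 0, 0, 0, 0]]])

```text
time_s: 24.8
eef_pos: [524.0, -325.7, 6.8]
ee_rot: [-0.018, -0.706, -0.019, 0.707]
force: [0.2, -0.1, 0.1]
grip_width: 0.648
```

>>> move_arm(targets=[[[0.3, 0, 0, 0, 0, 0, 0], [0.3, 0, 0, 0, 0, 0, 0], [0.3, 0, 0, 0, 0, 0, 0], [0.3, 0, 0, 0, 0, 0, 0]]], force=50)

```text
time_s: 25.2
eef_pos: [525.1, -327.2, 9.6]
ee_rot: [0.019, 0.708, 0.018, -0.706]
force: [0.2, 2.0, 6.3]
grip_width: 0.438
```

>>> move_arm(targets=[[[0.3, -0.1, 0, 0, 0, 0, 0], [0.3, -0.2, 0, 0, 0, 0, 0], [0.3, -0.25, 0, 0, 0, 0, 0], [0.3, -0.15, 0, 0, 0, 0, 0]]], force=60)

```text
time_s: 25.6
eef_pos: [524.7, -327.3, 116.6]
ee_rot: [0.019, 0.708, 0.017, -0.706]
force: [0.4, 0.2, -3.8]
grip_width: 0.43
```

```bash
python3 - <<'E'
from plan import *
im=ctrl.capture('wrist');cv2.imwrite('pics/w18.png',im[:,:,::-1])
plan([(475.2,54.7,120,-2.5)],.3)
E
```

```text
at [ 525.7 -328.1  119.7] yaw -87.0 tilt 0.49 j [-0.75  0.61  1.34 -0.    1.18  0.77] w 0.436 t 25.65 F [ 1.5 -2.1  1.7]
wp (475.2, 54.7, 120, -2.5) rows 11
    [0.3, -0.002, -0.233, 0.019, -0.128, -0.0, -0.001]
    [0.3, -0.002, -0.234, -0.013, -0.128, -0.0, -0.001]
    [0.3, -0.001, -0.23, -0.044, -0.128, -0.0, -0.001]
    [0.3, -0.001, -0.222, -0.074, -0.128, -0.0, -0.001]
    [0.3, -0.001, -0.21, -0.103, -0.128, -0.0, -0.001]
    [0.3, -0.001, -0.194, -0.13, -0.128, -0.0, -0.001]
    [0.3, -0.001, -0.175, -0.155, -0.128, -0.0, -0.001]
    [0.3, -0.0, -0.153, -0.177, -0.128, -0.0, -0.001]
    [0.3, -0.0, -0.128, -0.196, -0.128, -0.0, -0.001]
    [0.3, -0.0, -0.1, -0.211, -0.128, -0.0, -0.001]
    [0.3, -0.0, -0.071, -0.223, -0.128, -0.0, -0.001]
```

View pics/w18.png

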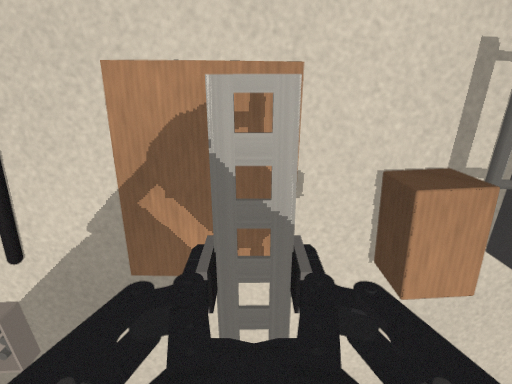

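>>> move_arm(targets=[[[0.3, 0, -0.233, 0.02, -0.128, 0, 0], [0.3, 0, -0.234, -0.013, -0.128, 0, 0], [0.3, 0, -0.23, -0.044, -0.128, 0, 0], [0.3, 0, -0.222, -0.074, -0.128, 0, 0], [0.3, 0, -0.21, -0.103, -0.128, 0, 0]]])

```text
time_s: 26.15
eef_pos: [500.3, -151.3, 112.6]
ee_rot: [-0.251, -0.661, -0.252, 0.661]
force: [1.1, 0.2, -3.8]
grip_width: 0.436
```

>>> move_arm(targets=[[[0.3, 0, -0.194, -0.13, -0.128, 0, 0], [0.3, 0, -0.175, -0.155, -0.128, 0, 0], [0.3, 0, -0.153, -0.177, -0.128, 0, 0], [0.3, 0, -0.128, -0.196, -0.128, 0, 0], [0.3, 0, -0.1, -0.21, -0.128, 0, 0]]])

```text
time_s: 26.65
eef_pos: [477.3, 22.3, 112.7]
ee_rot: [-0.455, -0.541, -0.455, 0.541]
force: [0.9, -0.2, -2.3]
grip_width: 0.428
```

>>> move_arm(targets=[[[0.3, 0, -0.07, -0.223, -0.128, 0, 0], [0.3, 0, 0, 0, 0, 0, 0], [0.3, 0, 0, 0, 0, 0, 0], [0.3, 0, 0, 0, 0, 0, 0]]])

```text
time_s: 27.05
eef_pos: [473.7, 54.9, 112.8]
ee_rot: [-0.488, -0.511, -0.488, 0.511]
force: [0.4, -0.1, -3.8]
grip_width: 0.432
```

```bash
python3 - <<'E'
from plan import *
im=ctrl.capture('wrist');cv2.imwrite('pics/w19.png',im[:,:,::-1])
plan([(475.2,54.7,25,-2.5)],.3)
E
```

```text
at [473.8  54.8 112.8] yaw -2.7 tilt 0.01 j [-0.13  0.34  1.79 -0.    1.   -0.08] w 0.429 t 27.1 F [-0.1  0.1 -2.8]
wp (475.2, 54.7, 25, -2.5) rows 2
    [0.3, 0.293, 0.005, -0.0, -0.001, 0.0, 0.0]
    [0.3, 0.293, 0.005, 0.0, -0.001, 0.0, 0.0]
```

View pics/w19.png

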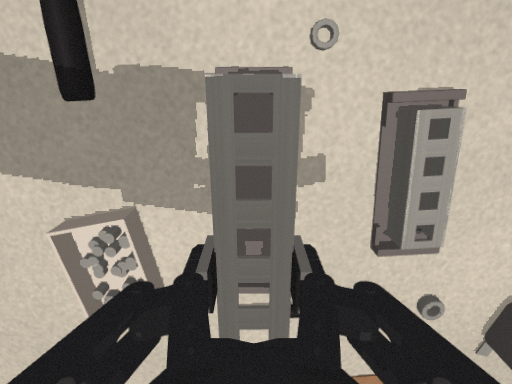

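>>> move_arm(targets=[[[0.3, 0.23, 0.005, 0, 0, 0, 0], [0.3, 0.23, 0.005, 0, 0, 0, 0], [0.3, 0.12, 0, 0, 0, 0, 0], [0.3, 0, 0, 0, 0, 0, 0], [0.3, 0, 0, 0, 0, 0, 0]]])

```text
time_s: 27.6
eef_pos: [475.6, 55.0, 26.4]
ee_rot: [0.489, 0.511, 0.488, -0.511]
force: [-0.1, 0.5, -3.2]
grip_width: 0.433
```

```bash
python3 - <<'E'
from plan import *
im=ctrl.capture('wrist');cv2.imwrite('pics/w20.png',im[:,:,::-1])
plan([],.3)
E
```

```text
at [475.9  55.1  26.8] yaw -2.6 tilt 0.1 j [-0.13  0.49  1.85 -0.    0.79 -0.08] w 0.43 t 27.65 F [-0.1  0.5 -2. ]
```

View pics/w20.png

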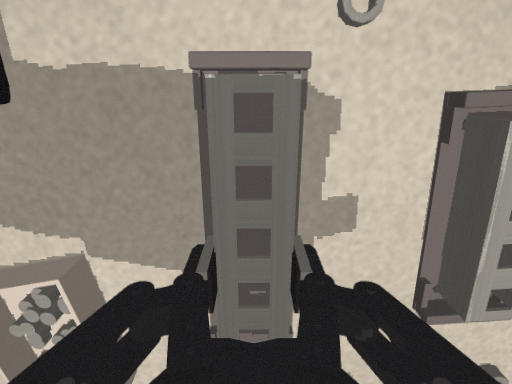

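>>> move_arm(targets=[[[0.3, 0.04, 0, 0.013, 0, 0, 0], [0.3, 0.04, 0, 0, 0, 0, 0], [0.3, 0.02, 0, 0, 0, 0, 0], [0.3, 0, 0, 0, 0, 0, 0], [0.3, 0, 0, 0, 0, 0, 0]]])

```text
time_s: 28.15
eef_pos: [475.1, 53.7, 10.8]
ee_rot: [0.489, 0.511, 0.489, -0.511]
force: [-0.5, -0.3, -2.6]
grip_width: 0.43
```

>>> move_arm(targets=[[[0.3, 0.015, 0, 0, 0, 0, 0], [0.3, 0, 0, 0, 0, 0, 0], [0.3, 0, 0, 0, 0, 0, 0]]])

```text
time_s: 28.45
eef_pos: [475.2, 53.7, 10.5]
ee_rot: [0.489, 0.511, 0.489, -0.511]
force: [-10.7, -0.2, 27.0]
grip_width: 0.429
```

>>> move_arm(targets=[[[0.6, 0, 0, 0, 0, 0, 0], [0.65, 0, 0, 0, 0, 0, 0], [0.65, 0, 0, 0, 0, 0, 0]]])

```text
time_s: 28.75
eef_pos: [475.2, 53.6, 8.5]
ee_rot: [0.489, 0.511, 0.489, -0.511]
force: [-0.6, 0.1, 0.2]
grip_width: 0.649
```

>>> move_arm(targets=[[[0.65, -0.1, 0, 0, 0, 0, 0], [0.65, -0.3, 0, 0, 0, 0, 0], [0.65, -0.33, 0, 0, 0, 0, 0], [0.65, -0.33, 0, 0, 0, 0, 0], [0.65, -0.33, 0, 0, 0, 0, 0]]])

```text
time_s: 29.25
eef_pos: [474.7, 53.7, 219.1]
ee_rot: [0.489, 0.511, 0.489, -0.511]
force: [0.5, 0.1, -0.4]
grip_width: 0.647
```

```bash
python3 - <<'E'
from plan import *
for c in ['top','side','wrist']:
    im=ctrl.capture(c);cv2.imwrite(f'pics/e_{c}.png',im[:,:,::-1])
plan([],1)
E
```

```text
at [476.2  53.6 219.5] yaw -2.5 tilt 0.34 j [-0.13  0.22  1.65  0.    1.26 -0.09] w 0.651 t 29.4 F [ 1.1  0.5 -0. ]
```

View pics/e_wrist.png

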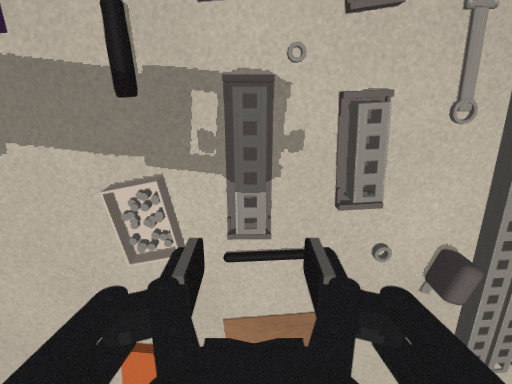

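View pics/e_side.png

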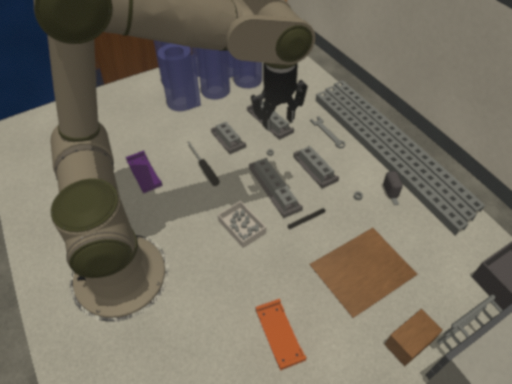

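```bash
cat > chk.py <<'E'
from fit import *
Ct={5:(613.4,315.9,-83.4),3:(455,302.6,-87.3),4:(621.2,61.9,-89.1),6:(476.5,56.5,87.9)}
Cw={5:(611.4,310.8,-84.1),3:(452.9,298.3,-87.8),4:(618.1,60,-89.1),6:(473.8,53.1,87.3)}
E=wristE()
for cam in ['top','wrist']:
    ctrl.capture(cam);C=Ct if cam=='top' else Cw
    for k in (3,4,5,6):
        for r in ctrl.cut_out(f'rail{k}_mid',cam)[:2]:
            ee=E if cam=='wrist' else None
            x,y=rect(cam,r['pixels'],33,ee)[:2]
            if np.hypot(x-C[k][0],y-C[k][1])<60:
                f=fitmask(cam,r['pixels'],rail_parts(30*k),(x,y,18,C[k][2]),ee)
                print(cam,k,round(r['confidence'],2),f[0],'d',np.round(f[0]-np.array(C[k]),1),round(f[1],2))
plan([],1)
E
python3 chk.py
```

```text
top 3 0.84 [454.8 308.  -88.2] d [-0.2  5.4 -0.9] 0.63
top 5 0.56 [613.4 325.6 -83. ] d [0.  9.7 0.4] 0.22
top 5 0.23 [ 583.6  351.2 -105.6] d [-29.8  35.3 -22.2] 3.58
wrist 4 0.88 [625.9  58.7 -89. ] d [ 7.8 -1.3  0.1] 0.14
at [475.   53.7 216.6] yaw -2.5 tilt 0.05 j [-0.13  0.22  1.66 -0.    1.26 -0.09] w 0.652 t 29.9 F [ 0.2 -0.6  0.2]
```

```bash
python3 - <<'E'
from plan import *
plan([(540,20,250,0)],.65)
plan([(540,20,250,0),(535,245,250,0)],.65)
E
```

```text
at [475.   53.7 216.6] yaw -2.5 tilt 0.05 j [-0.13  0.22  1.66 -0.    1.26 -0.09] w 0.652 t 29.9 F [ 0.2 -0.6  0.2]
wp (540, 20, 250, 0) rows 2
    [0.65, -0.111, 0.221, 0.102, -0.021, -0.0, 0.0]
    [0.65, -0.111, 0.219, 0.107, -0.021, -0.0, 0.0]
at [475.   53.7 216.6] yaw -2.5 tilt 0.05 j [-0.13  0.22  1.66 -0.    1.26 -0.09] w 0.652 t 29.9 F [ 0.2 -0.6  0.2]
wp (540, 20, 250, 0) rows 2
    [0.65, -0.111, 0.221, 0.102, -0.021, -0.0, 0.0]
    [0.65, -0.111, 0.219, 0.107, -0.021, -0.0, 0.0]
wp (535, 245, 250, 0) rows 5
    [0.65, -0.0, -0.007, -0.3, -0.0, -0.0, -0.0]
    [0.65, -0.0, -0.007, -0.3, -0.0, -0.0, -0.0]
    [0.65, -0.0, -0.007, -0.3, -0.0, -0.0, -0.0]
    [0.65, -0.0, -0.007, -0.3, -0.0, -0.0, -0.0]
    [0.65, -0.0, -0.007, -0.3, -0.0, -0.0, -0.0]
```

>>> move_arm(targets=[[[0.65, -0.11, 0.22, 0.102, -0.021, 0, 0], [0.65, -0.11, 0.22, 0.107, -0.021, 0, 0], [0.65, 0, 0, 0, 0, 0, 0], [0.65, 0, 0, 0, 0, 0, 0]]])

```text
time_s: 30.3
eef_pos: [539.9, 20.0, 249.4]
ee_rot: [-0.499, -0.5, -0.5, 0.5]
force: [0.6, -0.1, -0.6]
grip_width: 0.653
```

```bash
cat > v.py <<'E'
from fit import *
import sys
tag=sys.argv[1];ks=[int(a) for a in sys.argv[2:]]
G={5:(612,313,-83.9),3:(454,300,-87.6),4:(619.5,61,-89.1),6:(475,55,87.5)}
E=wristE();im=ctrl.capture('wrist');cv2.imwrite(f'pics/{tag}.png',im[:,:,::-1])
o=im[:,:,::-1].copy()
cr=ctrl.cut_out('cradle4','wrist')
for k in ks:
    g=G[k];R=None
    for r in ctrl.cut_out(f'rail{k}_mid','wrist'):
        x,y=rect('wrist',r['pixels'],33,E)[:2]
        if np.hypot(x-g[0],y-g[1])<50 and R is None:
            R=fitmask('wrist',r['pixels'],rail_parts(30*k),(g[0],g[1],18,g[2]),E);RM=r['pixels']
    for c in cr:
        x,y=rect('wrist',c['pixels'],3,E)[:2]
        if np.hypot(x-g[0],y-g[1])<50:
            m=c['pixels']|(RM if R else False)
            m=cv2.morphologyEx(m.astype(np.uint8),cv2.MORPH_CLOSE,np.ones((5,5)))
            parts=cradle_parts(30*k)
            # cradle+rail union silhouette, rail fixed at fitted pose: fill via full outline
            F=fitmask('wrist',m,parts,(g[0],g[1],0,g[2]),E)
            print(k,'rail',R,'cradle',F,'d',None if R is None else np.round(R[0]-F[0],1))
            break
    else: print(k,'rail',R,'no cradle')
plan([],1)
E
python3 v.py f1 4 6
```

```text
4 rail (array([620.4,  60.9, -89. ]), np.float64(0.24891618497109827)) cradle (array([618. ,  59.2, -89.1]), np.float64(0.025586229446935727)) d [2.4 1.7 0.1]
6 rail (array([474.6,  53.7,  88.2]), np.float64(0.22027384098006245)) cradle (array([473.3,  52.7,  87.4]), np.float64(0.01963491849656473)) d [1.3 1.  0.8]
at [539.2  20.6 249.8] yaw 0.0 tilt 0.05 j [-0.18  0.33  1.42  0.    1.39 -0.18] w 0.649 t 30.5 F [ 0.3 -0.1  0.2]
```

View pics/f1.png

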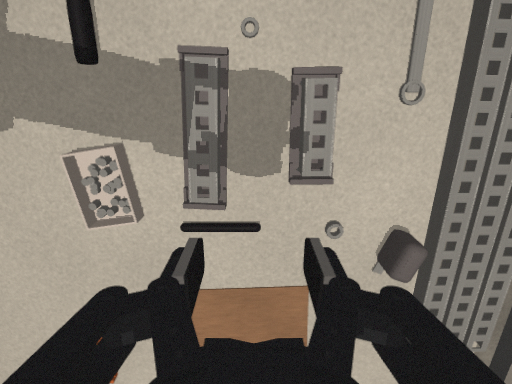

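>>> move_arm(targets=[[[0.65, 0, -0.007, -0.3, 0, 0, 0], [0.65, 0, -0.007, -0.3, 0, 0, 0], [0.65, 0, -0.007, -0.3, 0, 0, 0], [0.65, 0, -0.007, -0.3, 0, 0, 0], [0.65, 0, -0.007, -0.3, 0, 0, 0]]])

```text
time_s: 31.0
eef_pos: [533.9, 247.2, 250.1]
ee_rot: [-0.5, -0.5, -0.5, 0.5]
force: [0.8, -0.1, 0.2]
grip_width: 0.651
```

>>> move_arm(targets=[[[0.65, 0, 0, 0, 0, 0, 0], [0.65, 0, 0, 0, 0, 0, 0], [0.65, 0, 0, 0, 0, 0, 0]]])

```text
time_s: 31.3
eef_pos: [534.7, 244.4, 250.0]
ee_rot: [-0.5, -0.5, -0.5, 0.5]
force: [-0.7, -0.0, 0.2]
grip_width: 0.647
```

```bash
python3 v.py f2 3 5
```

```text
3 rail None cradle (array([452.8, 297.9, -87.2]), np.float64(0.8091967680608365)) d None
5 rail (array([612.4, 312.4, -83.7]), np.float64(0.2427432542927228)) cradle (array([611.2, 310.5, -84.2]), np.float64(0.04943832931242461)) d [1.2 1.9 0.5]
at [535.  244.2 250.2] yaw -0.1 tilt 0.01 j [ 0.23  0.44  1.26 -0.    1.43  0.23] w 0.647 t 31.5 F [-0.3 -0.9 -1. ]
```

View pics/f2.png

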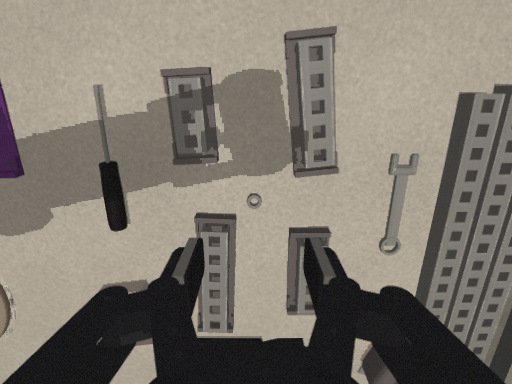

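```bash
python3 -c "
from rig import ctrl
print(ctrl.finish_job())"
```

```text
the job is handed in; nothing more can be done
None
```

I took the stack apart and laid all four rails windows up in the grey cradles for their lengths. I handed the job in at about 31.5 s, well under the 120 s limit. The orange and purple look-alikes were not touched.

The last wrist-camera fits give these centre offsets and angle errors between rail and cradle:

| Rail | Centre offset | Angle error |
|---|---|---|
| rail4 | about 3 mm | 0.1° |
| rail5 | about 2 mm | 0.5° |
| rail6 | about 2 mm | 0.8° |

- **Seating:** I felt plate contact at the wrist before each release. In the pictures every rail lies flat between its end stops. The open gripper was clear at z = 250 mm.
- **rail3 not confirmed by fit:** the network missed rail3 in the last wrist picture, so its seating rests only on what the pictures show.
- **A check that disagreed:** an earlier check gave larger offsets: 5 mm for rail3, 10 mm for rail5 and 8 mm for rail4. For rail3 and rail5 the arm was in the way. For rail4 the reference was an old cradle fit partly hidden by the fingers. The clearer views did not confirm the rail4 and rail5 figures; the rail3 figure could not be repeated.

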